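Put the flat openers away in the latching kitchen drawer

TASK

Put every jar key and bottle opener that lies out on the worktop away in the mint-green drawer: turn the bakelite knob anticlockwise to its stop to draw the locking tabs aside, then slide each tool, nose first, under the cross rail until it drops flat into a pocket of its own width (jar keys in wide pockets, bottle openers in narrow ones). When all are seated, turn the knob clockwise to its stop to lock them in, and leave the other utensils where they are.

Things in the scene. Friction and masses are not known exactly. Their poses are not given: they have to be found in the camera images.
- key1_mid (a point): jar key: cream plastic flat plate 100 long x 54 wide x 10 thick (its own x, y, z), with a round rubber patch near the nose end (+x) and a raised upright finger bar 40 long (x) x 14 wide (y) near the tail, rising to 36 above the underside. The point given is the plate's centre in plan, 18 above its underside; the bar's centre is 25 behind it (own -x). Own +x is the nose, z up. 60 to 130 g; may be absent in a run (then it is None)
- key2_mid (a point): jar key: cream plastic flat plate 100 long x 54 wide x 10 thick (its own x, y, z), with a round rubber patch near the nose end (+x) and a raised upright finger bar 40 long (x) x 14 wide (y) near the tail, rising to 36 above the underside. The point given is the plate's centre in plan, 18 above its underside; the bar's centre is 25 behind it (own -x). Own +x is the nose, z up. 60 to 130 g; may be absent in a run (then it is None)
- opener1_mid (a point): bottle opener: cast aluminium flat plate 100 long x 38 wide x 10 thick (its own x, y, z), with an open rectangular mouth near the nose end (+x) and a raised upright finger bar 40 long (x) x 14 wide (y) near the tail, rising to 36 above the underside. The point given is the plate's centre in plan, 18 above its underside; the bar's centre is 25 behind it (own -x). Own +x is the nose, z up. 90 to 190 g; may be absent in a run (then it is None)
- opener2_mid (a point): bottle opener: cast aluminium flat plate 100 long x 38 wide x 10 thick (its own x, y, z), with an open rectangular mouth near the nose end (+x) and a raised upright finger bar 40 long (x) x 14 wide (y) near the tail, rising to 36 above the underside. The point given is the plate's centre in plan, 18 above its underside; the bar's centre is 25 behind it (own -x). Own +x is the nose, z up. 90 to 190 g; may be absent in a run (then it is None)
- pocket_wide1 (a point): Wide pocket, centre of its floor: a rectangular recess 106 long (x) x 60 wide (y), 6 deep below the steel deck around it; a seated tool's plate stands 4 proud. x points to the drawer's back, the way a tool is slid in; a flat landing deck reaches 75 in front of the pocket (-x). The four pockets lie side by side 74 apart, in any order
- pocket_wide2 (a point): Wide pocket, centre of its floor: a rectangular recess 106 long (x) x 60 wide (y), 6 deep below the steel deck around it; a seated tool's plate stands 4 proud. x points to the drawer's back, the way a tool is slid in; a flat landing deck reaches 75 in front of the pocket (-x). The four pockets lie side by side 74 apart, in any order
- pocket_narrow1 (a point): Narrow pocket, centre of its floor: a rectangular recess 106 long (x) x 44 wide (y), 6 deep below the steel deck around it; a seated tool's plate stands 4 proud. x points to the drawer's back, the way a tool is slid in; a flat landing deck reaches 75 in front of the pocket (-x). The four pockets lie side by side 74 apart, in any order
- pocket_narrow2 (a point): Narrow pocket, centre of its floor: a rectangular recess 106 long (x) x 44 wide (y), 6 deep below the steel deck around it; a seated tool's plate stands 4 proud. x points to the drawer's back, the way a tool is slid in; a flat landing deck reaches 75 in front of the pocket (-x). The four pockets lie side by side 74 apart, in any order
- rail (a point): middle of the underside of the fixed steel cross rail, 20 above the deck: a bar 18 wide (x), 312 long (y), 5 thick, over the far part of all pockets (from 28 to 46 beyond their centres). A tab strip slides in y under it, leaving 16 free above the deck
- tabs_mid (a point): middle of the sliding tab strip under the rail, 18 above the deck. It has four tabs 8 wide. Unlocked, they stand midway between pockets; locked, one hangs over the middle line of each pocket, down to 6 above the deck: no tool can enter or leave, and a tool not seated stops them
- drawer: shallow mint-green steel drawer, fixed on the worktop, 221 x 316, its deck 50 above the worktop (front wall top 54, side walls 52, back wall 56). Origin at the centre of its underside; x from its front to its back, y to its left, z up. The knob's housing stands out on its right to y = -232, 50 high. Pocket centres lie at x = +35
- knob (a joint): angle of the bakelite latch knob about the vertical, rad: 0 = anticlockwise stop (seen from above; tabs drawn aside, unlocked), 1.4 = clockwise stop (locked). Moves the tab strip 37 mm; turns easily and stays where it is left
- knob_grip (a point): middle of the dark brown bakelite knob's upright grip bar, on the knob's axis. The bar is 50 long x 14 wide and stands from 16 to 42 above the housing's top (this point is 29 above it, 79 above the worktop) on a disc of 52 diameter. The frame turns with the knob; the bar lies 0.7 rad anticlockwise of its x, so 0.7 rad anticlockwise of the drawer's x when unlocked, 0.7 rad clockwise when locked
- can_opener: chrome crank can opener lying beyond the drawer, 190 long, 34 high; leave alone. Origin under its middle
- corkscrew: nickel corkscrew with a wooden cross grip lying beyond the drawer, 100 wide, 18 high; leave alone. Origin under its grip
- pour_spout: cork and glass pour spout standing beyond the drawer, 36 across, 85 high; leave alone. Origin at the centre of its foot
Not all that is in view belongs to the job. What is shaped like the part that bears key2_mid but orange is not meant.

How it is judged:
On the way, in this order (a step that is already met when the one before it is completed fails the run):
1. knob turned anticlockwise to its stop (unlocked) (value of joint knob below 0.1 rad), for 0.2 s.
2. every tool present lies flat in a pocket of its own width (((horizontal distance between key1_mid and pocket_wide1 below 0.008 m and z of key1_mid in the frame of pocket_wide1 between 0.014 and 0.021 m and angle between key1_mid's own z axis and vertical below 0.05 rad) or (horizontal distance between key1_mid and pocket_wide2 below 0.008 m and z of key1_mid in the frame of pocket_wide2 between 0.014 and 0.021 m and angle between key1_mid's own z axis and vertical below 0.05 rad)) and ((horizontal distance between key2_mid and pocket_wide1 below 0.008 m and z of key2_mid in the frame of pocket_wide1 between 0.014 and 0.021 m and angle between key2_mid's own z axis and vertical below 0.05 rad) or (horizontal distance between key2_mid and pocket_wide2 below 0.008 m and z of key2_mid in the frame of pocket_wide2 between 0.014 and 0.021 m and angle between key2_mid's own z axis and vertical below 0.05 rad)) and ((horizontal distance between opener1_mid and pocket_narrow1 below 0.008 m and z of opener1_mid in the frame of pocket_narrow1 between 0.014 and 0.021 m and angle between opener1_mid's own z axis and vertical below 0.05 rad) or (horizontal distance between opener1_mid and pocket_narrow2 below 0.008 m and z of opener1_mid in the frame of pocket_narrow2 between 0.014 and 0.021 m and angle between opener1_mid's own z axis and vertical below 0.05 rad)) and ((horizontal distance between opener2_mid and pocket_narrow1 below 0.008 m and z of opener2_mid in the frame of pocket_narrow1 between 0.014 and 0.021 m and angle between opener2_mid's own z axis and vertical below 0.05 rad) or (horizontal distance between opener2_mid and pocket_narrow2 below 0.008 m and z of opener2_mid in the frame of pocket_narrow2 between 0.014 and 0.021 m and angle between opener2_mid's own z axis and vertical below 0.05 rad))), for 0.2 s.
3. knob turned clockwise to its stop (locked) (value of joint knob above 1.3 rad), for 0.2 s.
At the end, for the whole second after the job is handed in: Every tool present lies flat in a pocket of its own width (centre within 8 mm of the pocket's, on the pocket's floor within 3 mm, tilted less than 0.05 rad) and the knob is within 0.1 rad of its clockwise stop (all of step 2 and value of joint knob above 1.3 rad); the robot touches nothing.
It fails at once if the can opener is shifted by more than 30 mm (distance of can_opener from where it was at the start of the episode above 0.03 m).
It fails at once if the corkscrew is shifted by more than 30 mm (distance of corkscrew from where it was at the start of the episode above 0.03 m).
It fails at once if the pour spout is shifted by more than 30 mm (distance of pour_spout from where it was at the start of the episode above 0.03 m).
Of key1, key2, opener1, opener2 only 3 to 4 are there at a start; the rules pass over those that are not, and their reading is None.
At some moment in a run one of key1, key2, opener1, opener2 may be knocked a few centimetres aside while the robot is not near it.
Once in a run the grip may slacken for a moment while it holds something.
It also fails if it takes over 210 s, if anything falls off the work surface, if the arm or the gripper's body presses on something with over 40 N, if the wrist force passes 120 N, or if a joint passes its speed limit or range.

ROBOT

A 7-joint arm with a two-finger parallel gripper is mounted at the origin on the work surface. World frame = base frame: x ahead of the robot, y to its left, z up, the work surface at z = 0. Lengths are in m, angles in rad, forces in N, time in s.
With the tool pointing down it reaches from about 0.35 to 0.9 m from the base axis. Payload 19.9 kg.
Tool frame: the origin (TCP) lies midway between the tips of the shut fingers; the grasp point (between the pads) lies 19 mm behind it; y points along the fingers, x is the direction in which the jaws open and shut, and the axes are right-handed (so a half turn about y gives the same grasp; the last joint's range is limited). The gripper opens to 85 mm and grips with 20 to 120 N. Pads are 22 mm wide; open, the fingers measure 114 mm over their backs; the gripper's body (76 mm by 85 mm) begins 54 mm behind the grasp point. The pads swing forward as they close: fully open they stand 13 mm farther back than shut.
Start: joints at [1.272, 0.417, -0.01, 1.614, 0.005, 1.111, -0.053], TCP at [0.159, -0.604, 0.231] pointing down, gripper open.
Joint ranges: [-2.81, 2.81], [-0.39, 2.02], [-1.27, 1.25], [0.06, 2.57], [-1.19, 4.33], [0.19, 2], [-2.82, 2.82]. Speed limits (rad/s): [1.89, 1.89, 2.39, 2.39, 3.01, 3.01, 3.01].

INTERFACE

Orientations are given as a unit quaternion [x, y, z, w].
In Python, from cell import * gives the robot as it stands.
- The arm moves only by the shell command python3 -m jog 'ROWS' [FORCE]. ROWS is JSON, a list of rows, each an object with "hand": the closure, from 0 (fully open) to 1 (shut); "travel": the shift along the tool's x, y, z in cm, a list of three; "roll": the turn about the tool's y in rad. In form: [{"hand": hand, "travel": [tx, ty, tz], "roll": roll}, ...]. A call has 1 to 10 rows; each row shifts and turns the commanded pose from where the row before left it, along the tool's axes as they then stand; what a row does not reach is not made up. A row lasts 1/10 s, in which the tool goes at most 50 mm and 8.59 degrees, less where a joint would pass 70% of its speed; a pose out of reach is approached as far as the arm can. A call with a gripper value outside its range is refused whole. The fingers move at their own pace and stop on an object; FORCE is the grip in N (left out, the last holds). Time passes only in rows, so rows that do not move let the fingers close. It gives the time, the measured TCP pose, the force and the opening at its end, in the units of the state.
- get_obs(): the state, without advancing time (a new reading comes with each control period).
- get_image(name): name is "side" or "top" or "wrist"; returns (picture, depth): 384x512x3 uint8, red, green, blue; 384x512 float32, m along the optical axis (not along the pixel's ray), 0 where there is no reading.
- camera_model(name): a dict with "fov_y" (degrees; the focal length in pixels is half the picture's height over the tangent of half this angle, whatever the lens; pixels are square), "cx", "cy" (the principal point, pixels), "R" (3x3) and "t" (3): a world point X has camera coordinates R X + t. Camera axes: x right, y down, z forward; pixel columns grow to the right and rows downward; lengths in m; the calibration is good to about 2 mm. A picture is of the moment at which its call begins: read the wrist's pose just before it. camera_model takes no time and is no camera call; for the wrist camera it gives the pose at the moment of the call.
- hand_in(): hands the job in, once; it reports no verdict.
Trained networks look in the newest picture that a camera, given by its name, has taken for a name from the list of things; names that differ only in an ending like _2 or _b are one class to them, and where a whole thing is asked for, a point or a joint stands for the part that bears it (a point fixed in the world has none). Each returns a list of dicts, best first, with "p" (0 to 1); they miss things now and then, are a little off and sometimes report something else, mostly with a low value. They report only what shows in the picture. A call takes as long as a camera call. They do not tell look-alikes from the thing itself.
- search_frame(name, camera): "bbox" ([left, top, right, bottom] in pixels, round what is visible of it).
The state is a dict: "t": time; "qpos": joint angles; "qvel": joint speeds; "joint_torque": joint torques, N m; "tool_pos": TCP position; "eef_rot": TCP orientation; "wrist_force": force on the tool from outside, world axes, zero at the start; "ft_torque": the same for the moment, N m; "grip_width": finger opening in m.
Only numpy, scipy, OpenCV 4.12 (cv2) and the standard library are available. Lean on these libraries where they do the work, as an engineer would, in place of code of your own. Each camera call takes 0.05 s, during which the arm holds its last target.

## Working session

There is one attempt and no reset: what is moved stays moved. The work goes in short steps, Python scripts to look and compute and a shell command to move; the robot and the scene stay as the last step left them, time stands still between calls to the robot, and variables do not carry over. Pictures are saved under pics/ and viewed, and the job is handed in when it is done.

```bash
ls; mkdir -p pics
python3 - <<'E'
from cell import *
import cv2
print(get_obs())
for n in ["side","top","wrist"]:
    im,d=get_image(n); cv2.imwrite(f"pics/{n}0.png",im[:,:,::-1]); m=camera_model(n); print(n,m)
E
```

```text
pics
{'t': 0.0, 'qpos': array([ 1.27248674,  0.41797421, -0.01031067,  1.61415909,  0.00469347,
        1.11071455, -0.05300186]), 'qvel': array([-0.00128786, -0.00019525,  0.00045346,  0.00196433,  0.0002981 ,
       -0.00120629, -0.00108178]), 'joint_torque': array([ 1.05230221e-03, -8.64468312e+01,  6.79444391e-01, -4.34899092e+01,
        1.92052679e-02,  7.42883276e-03,  1.48125828e-04]), 'tool_pos': array([ 0.15865564, -0.60417009,  0.23066643]), 'eef_rot': array([-0.55966993,  0.43221641, -0.43149278,  0.56015402]), 'wrist_force': array([-0.48036543,  0.879348  , -0.39495566]), 'ft_torque': array([-0.02144715,  0.01782686,  0.01914443]), 'grip_width': 0.08557992834651952}
side {'fov_y': 46.029165750607966, 'cx': 252.76361477285994, 'cy': 193.5098107762133, 'R': array([[-0.79806036, -0.60243018, -0.01332434],
       [-0.33686721,  0.4643757 , -0.81907002],
       [ 0.49962   , -0.64917878, -0.57353881]]), 't': array([0.50386423, 0.22097721, 1.14699146])}
top {'fov_y': 45.890094838164345, 'cx': 256.06732669516936, 'cy': 192.70822823021183, 'R': array([[-0.01989166, -0.99967245,  0.01610307],
       [-0.98852366,  0.01725231, -0.15007778],
       [ 0.14975081, -0.01890356, -0.98854304]]), 't': array([0.07034846, 0.59908137, 1.28371863])}
wrist {'fov_y': 59.90164054146723, 'cx': 251.12456772317023, 'cy': 196.77081782904753, 'R': array([[ 2.55002827e-01, -9.66940233e-01, -3.78342286e-04],
       [-9.28517170e-01, -2.44979010e-01,  2.79000267e-01],
       [-2.69869269e-01, -7.07945594e-02, -9.60290950e-01]]), 't': array([-0.62412431, -0.03663223,  0.37829308])}
```

View pics/top0.png

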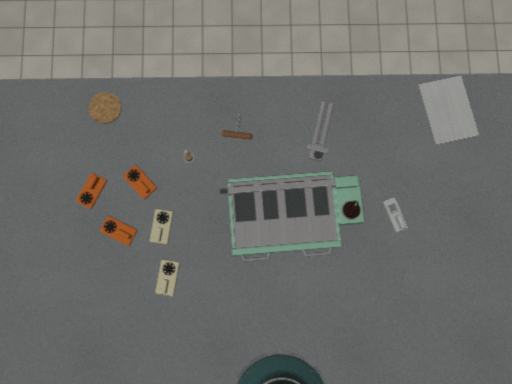

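View pics/side0.png

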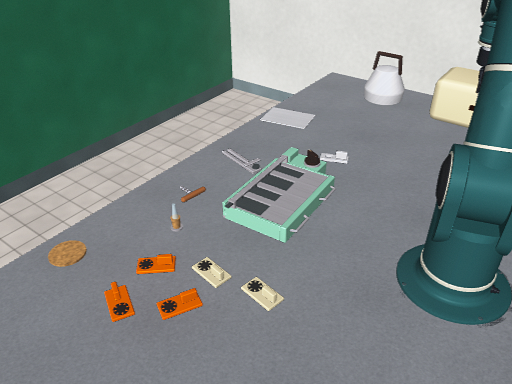

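View pics/wrist0.png

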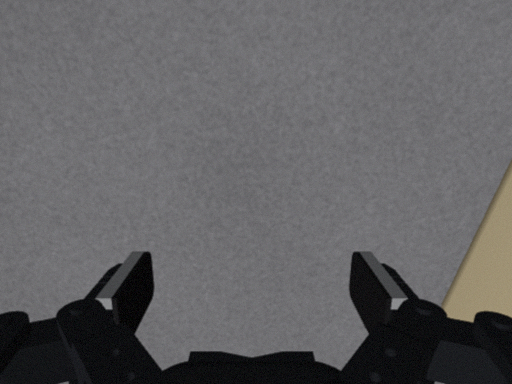

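```bash
cat > h.py <<'E'
from cell import *
import numpy as np, cv2
from scipy.spatial.transform import Rotation as Ro
def cloud(n,im=None):
    img,d=get_image(n); m=camera_model(n)
    f=192/np.tan(np.radians(m["fov_y"]/2)); v,u=np.mgrid[0:384,0:512]
    P=np.stack([(u-m["cx"])/f*d,(v-m["cy"])/f*d,d],-1)
    W=(P-m["t"])@m["R"]; W[d==0]=np.nan
    return img,d,W,m
def pose():
    o=get_obs(); R=Ro.from_quat(o["eef_rot"]).as_matrix(); return o,np.array(o["tool_pos"]),R
def show():
    o,p,R=pose(); print("t",o["t"],"tcp",p.round(4),"x",R[:,0].round(3),"y",R[:,1].round(3),"z",R[:,2].round(3),"yaw x",round(np.arctan2(R[1,0],R[0,0]),4),"F",np.round(o["wrist_force"],1),"w",round(o["grip_width"],4)); return o,p,R
E
python3 - <<'E'
from h import *
show()
img,d,W,m=cloud("top"); np.save("W.npy",W); cv2.imwrite("pics/topa.png",cv2.resize(img[160:320,50:250],None,fx=4,fy=4,interpolation=cv2.INTER_CUBIC)[:,:,::-1][:600])
cv2.imwrite("pics/topb.png",cv2.resize(img[160:270,215:415],None,fx=4,fy=4,interpolation=cv2.INTER_CUBIC)[:,:,::-1])
for n in ["key1_mid","opener1_mid","knob_grip","drawer"]:
    for c in ["top","side"]:
        print(n,c,[(np.round(r["bbox"]).tolist(),round(r["p"],2)) for r in search_frame(n,c)][:6])
for uv in [(161,226),(167,278),(395,214),(351,211),(240,225),(285,235),(480,300),(255,300)]: print(uv,W[uv[1],uv[0]].round(4))
E
```

```text
t 0.15 tcp [ 0.1587 -0.6042  0.2308] x [ 0.254 -0.967 -0.001] y [-0.     0.001 -1.   ] z [ 0.967  0.254 -0.   ] yaw x -1.314 F [0.  0.3 0.1] w 0.0857
key1_mid top [([157.0, 258.0, 174.0, 295.0], 0.66), ([186.0, 151.0, 196.0, 163.0], 0.54)]
key1_mid side [([241.0, 276.0, 284.0, 308.0], 0.79)]
opener1_mid top []
opener1_mid side []
knob_grip top [([342.0, 199.0, 360.0, 220.0], 0.63)]
knob_grip side [([321.0, 150.0, 347.0, 165.0], 0.73), ([304.0, 148.0, 321.0, 165.0], 0.66), ([182.0, 186.0, 206.0, 200.0], 0.41)]
drawer top [([220.0, 172.0, 362.0, 263.0], 0.89)]
drawer side [([223.0, 149.0, 337.0, 243.0], 0.71), ([303.0, 152.0, 321.0, 171.0], 0.36)]
(161, 226) [0.511  0.3429 0.0063]
(167, 278) [0.3587 0.3234 0.0076]
(395, 214) [ 0.5336 -0.3566  0.0112]
(351, 211) [ 0.5364 -0.2062  0.092 ]
(240, 225) [0.5063 0.1075 0.0473]
(285, 235) [ 0.475  -0.0217  0.0485]
(480, 300) [ 0.2757 -0.5962 -0.0021]
(255, 300) [ 0.2899  0.0677 -0.    ]
```

View pics/topa.png

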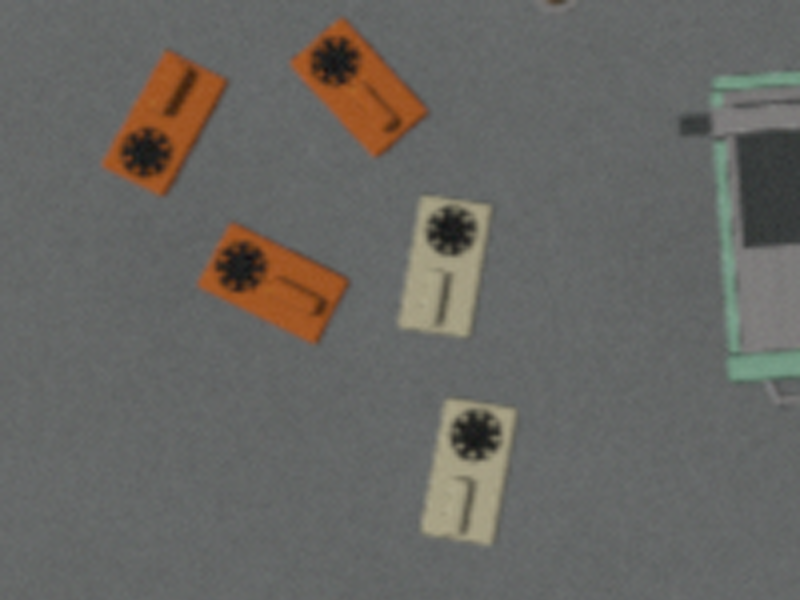

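View pics/topb.png

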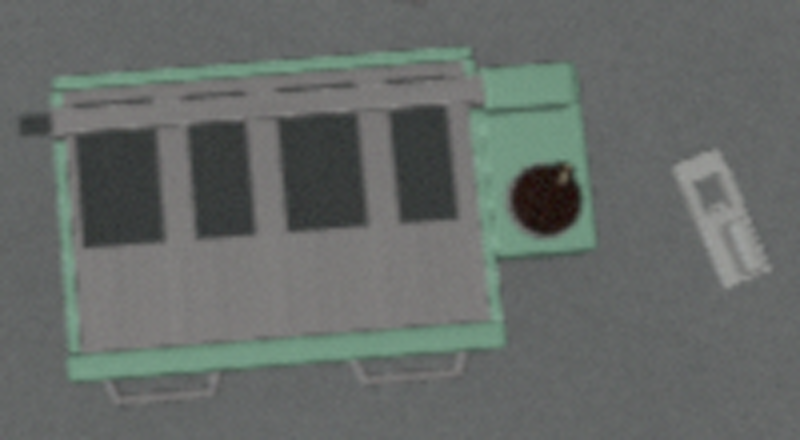

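The top view shows two cream keys (161,226) and (167,278), noses up (+x), and one opener at (395,214). Pockets from left to right are wide, narrow, wide, narrow, and the knob is at (351,211). The orange ones are decoys. I'm moving to look at the knob first.

```bash
python3 -m jog '[{"hand":0,"travel":[-2.8,0,3.9],"roll":0},{"hand":0,"travel":[-2.8,0,3.9],"roll":0},{"hand":0,"travel":[-2.8,0,3.9],"roll":0},{"hand":0,"travel":[-2.8,0,3.9],"roll":0},{"hand":0,"travel":[-2.8,0,3.9],"roll":0},{"hand":0,"travel":[-2.8,0,3.9],"roll":0},{"hand":0,"travel":[-2.8,0,3.9],"roll":0},{"hand":0,"travel":[-2.8,0,3.9],"roll":0},{"hand":0,"travel":[-2.8,0,3.9],"roll":0.1},{"hand":0,"travel":[-2.8,0,3.9],"roll":0.08}]' 30
python3 - <<'E'
from h import *
show()
img,d,W,m=cloud("wrist"); np.savez("wk.npz",img=img,W=W,**m); cv2.imwrite("pics/w1.png",img[:,:,::-1]); show()
img,d,W,m=cloud("top"); cv2.imwrite("pics/t1.png",img[:,:,::-1])
E
```

```text
t: 1.6
tool_pos: [0.4692, -0.2361, 0.2316]
eef_rot: [0.518, -0.481, 0.482, -0.518]
wrist_force: [0.3, -1.7, 0.6]
grip_width: 0.0857
t 1.6 tcp [ 0.4692 -0.2361  0.2316] x [ 0.073 -0.997  0.   ] y [ 0. -0. -1.] z [0.997 0.073 0.   ] yaw x -1.498 F [ 0.3 -1.7  0.6] w 0.0857
t 1.65 tcp [ 0.4745 -0.2296  0.2318] x [ 0.072 -0.997 -0.002] y [ 0.003  0.002 -1.   ] z [0.997 0.072 0.003] yaw x -1.4983 F [ 3.3 11.6 -1.7] w 0.0851
```

View pics/w1.png

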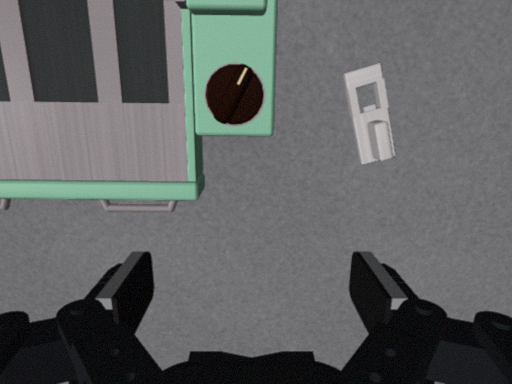

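View pics/t1.png

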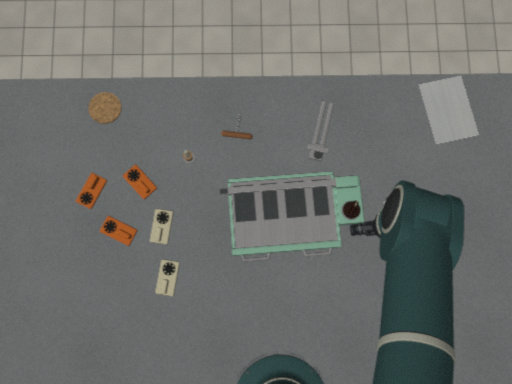

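```bash
cat >> h.py <<'E'
def p2w(m,uv,z):
    f=192/np.tan(np.radians(m["fov_y"]/2)); uv=np.atleast_2d(np.array(uv,float))
    r=np.stack([(uv[:,0]-m["cx"])/f,(uv[:,1]-m["cy"])/f,np.ones(len(uv))],-1)@m["R"]
    c=-m["R"].T@m["t"]; return c+r*((z-c[2])/r[:,2])[:,None]
def w2p(m,X):
    f=192/np.tan(np.radians(m["fov_y"]/2)); c=np.atleast_2d(X)@m["R"].T+m["t"]
    return np.stack([c[:,0]/c[:,2]*f+m["cx"],c[:,1]/c[:,2]*f+m["cy"]],-1)
def crop(img,name,u0,v0,u1,v1,s): cv2.imwrite(name,cv2.resize(img[v0:v1,u0:u1],None,fx=s,fy=s,interpolation=cv2.INTER_CUBIC)[:,:,::-1])
E
python3 - <<'E'
from h import *
show()
img,d,W,m=cloud("wrist"); np.savez("wk.npz",img=img,W=W,**m); crop(img,"pics/w2.png",150,0,420,200,2.9); show()
Z=W[...,2]
k=(Z>0.085)&(Z<0.1); v,u=np.nonzero(k); print(k.sum(),u.min(),u.max(),v.min(),v.max())
X=W[k][:,:2]; c=X.mean(0); e,V=np.linalg.eigh(np.cov((X-c).T)); print(c,e**.5*12**.5,np.degrees(np.arctan2(V[1,1],V[0,1])), Z[k].mean())
k=(Z>0.058)&(Z<0.1)&(W[...,1]<-.1)&(W[...,0]<.6); X=W[k][:,:2]; print(X.min(0),X.max(0))
E
```

```text
t 1.7 tcp [ 0.4722 -0.2324  0.2315] x [ 0.081 -0.997 -0.001] y [ 0.002  0.001 -1.   ] z [0.997 0.081 0.002] yaw x -1.4902 F [-0.6 -1.1  0.3] w 0.0853
t 1.75 tcp [ 0.4702 -0.2352  0.2313] x [ 0.081 -0.997 -0.001] y [ 0.001  0.001 -1.   ] z [0.997 0.081 0.001] yaw x -1.4898 F [-0.5 -0.6  1.3] w 0.0853
1046 219 258 68 127
[ 0.54182689 -0.21845078] [0.01369442 0.04829919] 155.27966245002702 0.09075960719546096
[ 0.51605892 -0.24384318] [ 0.56717246 -0.19113671]
```

View pics/w2.png

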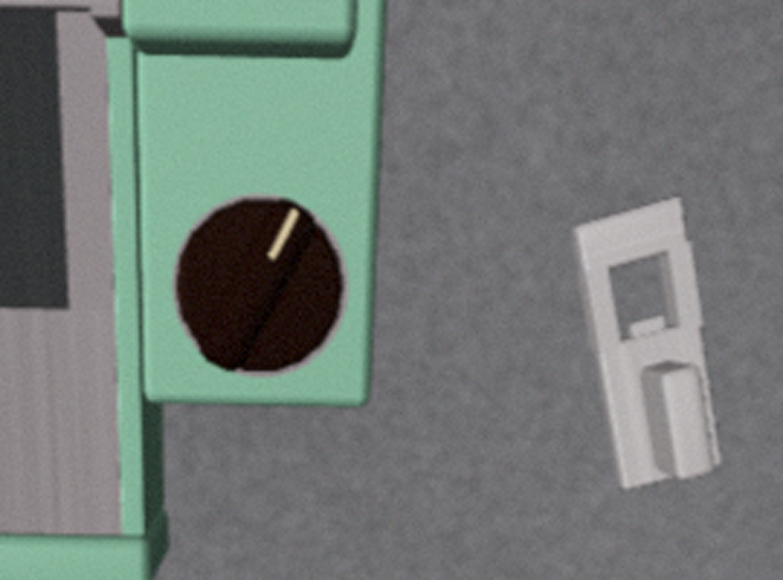

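```bash
python3 -m jog '[{"hand":0,"travel":[0,0,0],"roll":0},{"hand":0,"travel":[0,0,0],"roll":0},{"hand":0,"travel":[0,0,0],"roll":0}]'
cat > knob.py <<'E'
from h import *
o,p,R=show()
img,d,W,m=cloud("wrist")
Z=W[...,2]
k=(Z>0.085)&(Z<0.1); 
X=W[k][:,:2]; c=X.mean(0); e,V=np.linalg.eigh(np.cov((X-c).T)); r=cv2.minAreaRect((X*1000).astype(np.float32)); print(c,e**.5*12**.5,np.arctan2(V[1,1],V[0,1]), r)
D=np.array([*(c-p[:2]),0]); print("to knob, tool axes cm",(R.T@D*100).round(2))
E
python3 knob.py
```

```text
t: 2.05
tool_pos: [0.4678, -0.2388, 0.2313]
eef_rot: [0.519, -0.481, 0.481, -0.518]
wrist_force: [0.4, -0.3, 0.7]
grip_width: 0.0854
t 2.05 tcp [ 0.4678 -0.2388  0.2313] x [ 0.075 -0.997  0.   ] y [-0. -0. -1.] z [ 0.997  0.075 -0.   ] yaw x -1.4955 F [ 0.4 -0.3  0.7] w 0.0854
[ 0.5440316  -0.21558707] [0.01375352 0.0483161 ] 2.7133494643254434 ((543.6719970703125, -215.29104614257812), (13.922558784484863, 49.94317626953125), 65.51861572265625)
to knob, tool axes cm [-1.74 -0.    7.78]
```

```bash
python3 -m jog '[{"hand":0.3,"travel":[-0.85,0,3.9],"roll":0},{"hand":0.3,"travel":[-0.9,0,3.88],"roll":0},{"hand":0.3,"travel":[0,0,0],"roll":0.126},{"hand":0.3,"travel":[0,2,0],"roll":0.126},{"hand":0.3,"travel":[0,2,0],"roll":0.126},{"hand":0.3,"travel":[0,2,0],"roll":0.125},{"hand":0.3,"travel":[0,0,0],"roll":0},{"hand":0.3,"travel":[0,0,0],"roll":0},{"hand":0.3,"travel":[0,0,0],"roll":0}]'
python3 - <<'E'
from h import *
show(); img,d,W,m=cloud("wrist");cv2.imwrite("pics/w3.png",img[:,:,::-1])
E
```

```text
t: 3.0
tool_pos: [0.545, -0.2148, 0.1725]
eef_rot: [0.383, -0.594, 0.594, -0.384]
wrist_force: [0.3, 0.4, -0.1]
grip_width: 0.0598
t 3.0 tcp [ 0.545  -0.2148  0.1725] x [-0.411 -0.912 -0.   ] y [ 0.001 -0.    -1.   ] z [ 0.912 -0.411  0.001] yaw x -1.9942 F [ 0.3  0.4 -0.1] w 0.0598
```

View pics/w3.png

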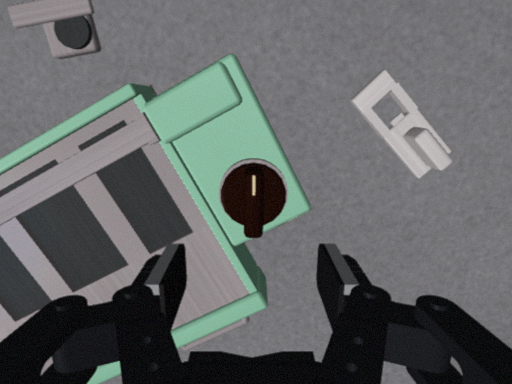

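```bash
python3 -m jog '[{"hand":0.3,"travel":[0,4,0],"roll":0},{"hand":0.3,"travel":[0,4,0],"roll":0},{"hand":0.3,"travel":[0,2.1,0],"roll":0},{"hand":0.3,"travel":[0,0,0],"roll":0},{"hand":1,"travel":[0,0,0],"roll":0},{"hand":1,"travel":[0,0,0],"roll":0},{"hand":1,"travel":[0,0,0],"roll":0},{"hand":1,"travel":[0,0,0],"roll":0},{"hand":1,"travel":[0,0,0],"roll":0}]' 40
```

```text
t: 3.95
tool_pos: [0.5449, -0.216, 0.072]
eef_rot: [0.383, -0.594, 0.596, -0.383]
wrist_force: [-5.6, -6.2, 12.3]
grip_width: 0.0132
```

```bash
python3 -m jog '[{"hand":1,"travel":[0,0,0],"roll":-0.13},{"hand":1,"travel":[0,0,0],"roll":-0.13},{"hand":1,"travel":[0,0,0],"roll":-0.13},{"hand":1,"travel":[0,0,0],"roll":-0.13},{"hand":1,"travel":[0,0,0],"roll":-0.13},{"hand":1,"travel":[0,0,0],"roll":-0.13},{"hand":1,"travel":[0,0,0],"roll":-0.13},{"hand":1,"travel":[0,0,0],"roll":-0.13},{"hand":1,"travel":[0,0,0],"roll":-0.13},{"hand":1,"travel":[0,0,0],"roll":0}]' 40; python3 -c "
from h import *
o=show()[0]; print(o['ft_torque'])"
```

```text
t: 4.95
tool_pos: [0.5446, -0.2145, 0.072]
eef_rot: [0.648, -0.282, 0.283, -0.648]
wrist_force: [-9.3, 2.8, 19.7]
grip_width: 0.0132
t 4.95 tcp [ 0.5446 -0.2145  0.072 ] x [ 0.681 -0.733  0.001] y [ 0.    -0.001 -1.   ] z [ 0.733  0.681 -0.   ] yaw x -0.822 F [-9.3  2.8 19.7] w 0.0132
[1.08927523 2.27396734 0.02138892]
```

```bash
python3 -m jog '[{"hand":1,"travel":[0,0,0],"roll":-0.06},{"hand":1,"travel":[0,0,0],"roll":-0.05},{"hand":1,"travel":[0,0,0],"roll":0},{"hand":1,"travel":[0,0,0],"roll":0}]' 40; python3 -c "
from h import *
o=show()[0]; print(o['ft_torque'])"
```

```text
t: 5.35
tool_pos: [0.5449, -0.2143, 0.0721]
eef_rot: [-0.662, 0.248, -0.249, 0.662]
wrist_force: [-8.3, 4.8, 18.8]
grip_width: 0.0131
t 5.35 tcp [ 0.5449 -0.2143  0.0721] x [ 0.753 -0.658  0.001] y [ 0.001 -0.    -1.   ] z [0.658 0.753 0.   ] yaw x -0.7183 F [-8.3  4.8 18.8] w 0.0131
[ 1.27869056  1.65365233 -1.38759723]
```

```bash
python3 -m jog '[{"hand":0.3,"travel":[0,0,0],"roll":0.05},{"hand":0.3,"travel":[0,0,0],"roll":0},{"hand":0.3,"travel":[0,0,0],"roll":0},{"hand":0.3,"travel":[0,-3,0],"roll":0},{"hand":0,"travel":[0,-4,0],"roll":0},{"hand":0,"travel":[0,-4,0],"roll":0},{"hand":0,"travel":[0,-4,0],"roll":0.14},{"hand":0,"travel":[1,-1,-3],"roll":0.14},{"hand":0,"travel":[1,0,-4],"roll":0.14},{"hand":0,"travel":[1,0,-4],"roll":0.14}]' 40
python3 -m jog '[{"hand":0,"travel":[2,0,-2],"roll":0.1},{"hand":0,"travel":[3,0,0],"roll":0.1},{"hand":0,"travel":[0,0,0],"roll":0},{"hand":0,"travel":[0,0,0],"roll":0},{"hand":0,"travel":[0,0,0],"roll":0}]' 40
python3 - <<'E'
from h import *
show(); img,d,W,m=cloud("wrist");np.savez("w4.npz",img=img,W=W,**m);cv2.imwrite("pics/w4.png",img[:,:,::-1])
Z=W[...,2]; k=(Z>0.085)&(Z<0.1)&(W[...,1]>-.3)
X=W[k][:,:2]; r=cv2.minAreaRect((X*1000).astype(np.float32)); print(k.sum(),r)
E
```

```text
t: 6.35
tool_pos: [0.4635, -0.2949, 0.2309]
eef_rot: [-0.556, 0.436, -0.437, 0.556]
wrist_force: [0.0, -0.8, -0.6]
grip_width: 0.0856
t: 6.85
tool_pos: [0.4541, -0.3467, 0.2303]
eef_rot: [-0.511, 0.488, -0.488, 0.512]
wrist_force: [0.5, -0.2, 0.3]
grip_width: 0.086
t 6.85 tcp [ 0.4541 -0.3467  0.2303] x [ 0.046 -0.999 -0.   ] y [-0.  0. -1.] z [ 0.999  0.046 -0.   ] yaw x -1.5243 F [ 0.5 -0.2  0.3] w 0.086
1196 ((543.2402954101562, -215.76551818847656), (49.50635528564453, 14.392316818237305), 43.532806396484375)
```

View pics/w4.png

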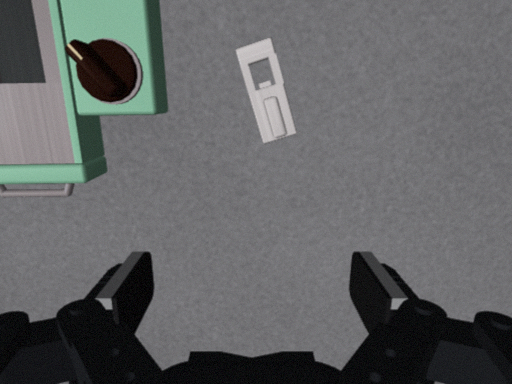

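```bash
cat > tool.py <<'E'
from h import *
import sys
cam=sys.argv[1]; cx,cy,rad=map(float,sys.argv[2:5])
o,p,R=show()
img,d,W,m=cloud(cam)
Z=W[...,2]; near=np.hypot(W[...,0]-cx,W[...,1]-cy)<rad
z0=np.nanmedian(Z[near&(Z<0.006)]) if (near&(Z<.006)).sum()>50 else 0
print("table",round(z0,4))
k=near&(Z>z0+0.005)&(Z<0.05)
n,lab,st,ce=cv2.connectedComponentsWithStats(k.astype(np.uint8)); j=1+np.argmax(st[1:,4]); k=lab==j
plate=k&(Z<z0+.016); bar=k&(Z>z0+0.03)
r=cv2.minAreaRect((W[k][:,:2]*1000).astype(np.float32)); print("all",k.sum(),r)
rb=cv2.minAreaRect((W[bar][:,:2]*1000).astype(np.float32)); print("bar",bar.sum(),rb,"z",Z[bar].mean() if bar.any() else None)
c=np.array(r[0])/1000; b=W[bar][:,:2].mean(0) if bar.any() else c
box=cv2.boxPoints(r)/1000
e=[box[1]-box[0],box[2]-box[1]]; L=max(e,key=np.linalg.norm)/max(np.linalg.norm(e[0]),np.linalg.norm(e[1]))
if L@(c-b)<0: L=-L
yaw=np.arctan2(L[1],L[0]); print("centre",c.round(4),"nose yaw",yaw.round(4),"bar mid",b.round(4),"bar from centre",((b-c)@L).round(4),(np.cross(L,b-c)).round(4))
tgt=b; ty=yaw-np.pi/2
roll=-(ty-np.arctan2(R[1,0],R[0,0])); roll=(roll+np.pi)%(2*np.pi)-np.pi
print("tool-axes cm to bar",(R.T@np.array([*(tgt-p[:2]),0])*100).round(2),"roll",roll.round(3))
cv2.imwrite("pics/%s.png"%sys.argv[5],img[:,:,::-1])
E
python3 tool.py wrist 0.534 -0.357 0.09 w5
```

```text
t 6.9 tcp [ 0.4541 -0.3467  0.2303] x [ 0.046 -0.999 -0.   ] y [-0.  0. -1.] z [ 0.999  0.046 -0.   ] yaw x -1.5246 F [ 0.7 -0.   0.1] w 0.0853
table -0.0002
all 3144 ((533.4411010742188, -359.45196533203125), (100.2629165649414, 38.0341796875), 20.013832092285156)
bar 573 ((510.0444030761719, -367.8940734863281), (39.519927978515625, 14.077219009399414), 19.988689422607422) z 0.035281208633817035
centre [ 0.5334 -0.3595] nose yaw 0.3493 bar mid [ 0.5104 -0.3675] bar from centre -0.0244 0.0003
tool-axes cm to bar [ 2.34 -0.    5.52] roll -0.303tool.py:18: DeprecationWarning: Arrays of 2-dimensional vectors are deprecated. Use arrays of 3-dimensional vectors instead. (deprecated in NumPy 2.0)
  yaw=np.arctan2(L[1],L[0]); print("centre",c.round(4),"nose yaw",yaw.round(4),"bar mid",b.round(4),"bar from centre",((b-c)@L).round(4),(np.cross(L,b-c)).round(4))
```

```bash
python3 -m jog '[{"hand":0,"travel":[-4,-2,0],"roll":0},{"hand":0,"travel":[-4,-2,0],"roll":0},{"hand":0,"travel":[-4,-2,0],"roll":0},{"hand":0,"travel":[-4,-2,0],"roll":0},{"hand":0,"travel":[-4,-2,0],"roll":0},{"hand":0,"travel":[-4,0,-1],"roll":0},{"hand":0,"travel":[-4,0,-1],"roll":0},{"hand":0,"travel":[-4,0,0],"roll":0},{"hand":0,"travel":[0,0,0],"roll":0},{"hand":0,"travel":[0,0,0],"roll":0}]'
python3 -m jog '[{"hand":0,"travel":[0,0,0],"roll":0},{"hand":0,"travel":[0,0,0],"roll":0}]'
python3 - <<'E'
from h import *
show(); img,d,W,m=cloud("wrist");show();np.savez("w6.npz",img=img,W=W,**m);cv2.imwrite("pics/w6.png",cv2.resize(img,(768,576))[:,:,::-1])
E
```

```text
t: 7.95
tool_pos: [0.4197, -0.028, 0.3305]
eef_rot: [0.512, -0.488, 0.489, -0.511]
wrist_force: [0.8, -1.1, -1.6]
grip_width: 0.0857
t: 8.15
tool_pos: [0.4199, -0.0295, 0.3301]
eef_rot: [0.511, -0.489, 0.489, -0.511]
wrist_force: [0.5, -0.5, 0.5]
grip_width: 0.0853
t 8.15 tcp [ 0.4199 -0.0295  0.3301] x [ 0.043 -0.999 -0.   ] y [-0.  0. -1.] z [ 0.999  0.043 -0.   ] yaw x -1.528 F [ 0.5 -0.5  0.5] w 0.0853
t 8.2 tcp [ 0.4199 -0.0294  0.3302] x [ 0.043 -0.999 -0.   ] y [-0.  0. -1.] z [ 0.999  0.043 -0.   ] yaw x -1.528 F [ 0.6 -0.2 -0.2] w 0.0857
```

View pics/w6.png

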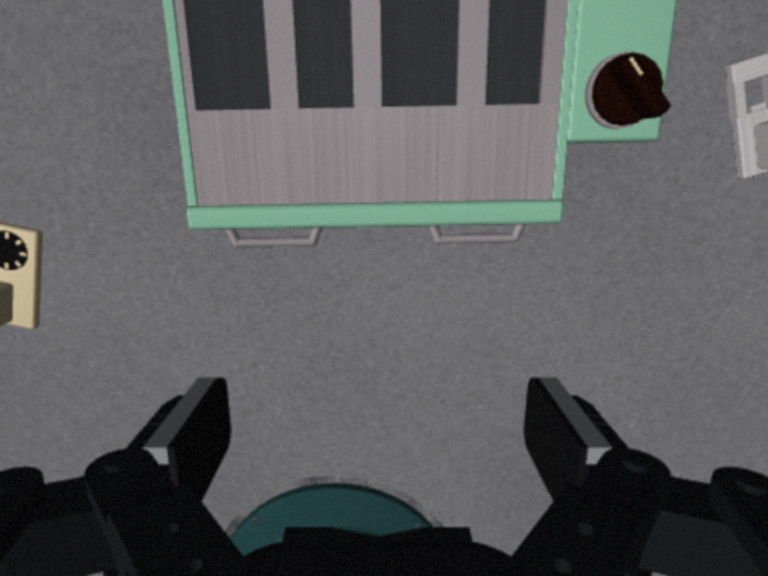

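```bash
cat > pock.py <<'E'
from h import *
import sys
z=np.load(sys.argv[1]); img=z["img"]; m={k:z[k] for k in ("fov_y","cx","cy","R","t")}; W=z["W"]
g=img.astype(int).max(2); 
k=((g<80)&(W[...,2]>0.03)&(W[...,2]<0.06)).astype(np.uint8)
k=cv2.morphologyEx(k,cv2.MORPH_OPEN,np.ones((5,5)))
n,lab,st,ce=cv2.connectedComponentsWithStats(k)
for j in range(1,n):
    if st[j,4]<1500: continue
    mm=lab==j; print(j,st[j],"floorz",np.nanmedian(W[mm][:,2]).round(4))
    L=[];Rr=[];v0,v1=st[j,1],st[j,1]+st[j,3]
    for v in range(v0+4,v1-4):
        # subpixel edges: half-way crossing
        row=g[v].astype(float); us=np.nonzero(mm[v])[0]
        def cross(u,s):
            for a in range(u-3*s,u+6*s,s):
                if row[a]<85<=row[a+s]: return a+s*(85-row[a])/(row[a+s]-row[a])
            return np.nan
        L.append((cross(us[0],-1),v)); Rr.append((cross(us[-1],1),v))
    L=np.array(L);Rr=np.array(Rr);L=L[~np.isnan(L[:,0])];Rr=Rr[~np.isnan(Rr[:,0])]
    F=[]
    for u in range(st[j,0]+6,st[j,0]+st[j,2]-6):
        col=g[:,u].astype(float); vs=np.nonzero(mm[:,u])[0]; v=vs[-1]
        for a in range(v-3,v+6):
            if col[a]<85<=col[a+1]: F.append((u,a+(85-col[a])/(col[a+1]-col[a]))); break
    for name,E in (("L",L),("R",Rr),("F",np.array(F))):
        X=p2w(m,E,0.05)[:,:2]; vx,vy,x0,y0=cv2.fitLine(X.astype(np.float32),cv2.DIST_HUBER,0,.001,.001).ravel()
        if name!="F" and vx<0: vx,vy=-vx,-vy
        if name=="F" and vy<0: vx,vy=-vx,-vy
        yaw=np.arctan2(vy,vx)-(np.pi/2 if name=="F" else 0)
        print(" ",name,"yaw",yaw.round(4),"pt",np.round([x0,y0],4))
E
python3 pock.py w6.npz
python3 - <<'E'
from h import *
z=np.load("w6.npz");W=z["W"]; 
# deck height & front wall
for uv in [(240,110),(250,140),(150,110),(240,40)]: print(W[uv[1],uv[0]].round(4))
E
```

```text
1 [ 123    0   57   73 3702] floorz 0.0442
  L yaw 0.0632 pt [0.5551 0.1221]
  R yaw 0.0618 pt [0.5577 0.0628]
  F yaw 0.0586 pt [0.5171 0.0898]
2 [ 196    0   39   72 2649] floorz 0.0441
  L yaw 0.061 pt [0.5665 0.0405]
  R yaw 0.0622 pt [ 0.5527 -0.0036]
  F yaw 0.0546 pt [0.5217 0.0154]
3 [ 254    0   52   71 3524] floorz 0.0442
  L yaw 0.0629 pt [ 0.5626 -0.0259]
  R yaw 0.0613 pt [ 0.5736 -0.0839]
  F yaw 0.0647 pt [ 0.5263 -0.0582]
4 [ 324    0   40   70 2480] floorz 0.0442
  L yaw 0.0619 pt [ 0.5668 -0.1077]
  R yaw 0.0611 pt [ 0.5686 -0.1498]
  F yaw 0.0681 pt [ 0.531  -0.1345]
[ 0.4783 -0.0128  0.0508]
[ 0.4427 -0.0266  0.0538]
[0.4734 0.0976 0.0502]
[ 0.5569 -0.01    0.0501]
```

```bash
python3 -m jog '[{"hand":0.2,"travel":[4.27,1,0.95],"roll":0},{"hand":0.2,"travel":[4.27,1,0.95],"roll":0},{"hand":0.2,"travel":[4.27,1,0.95],"roll":0},{"hand":0.2,"travel":[4.27,1,0.95],"roll":0},{"hand":0.2,"travel":[4.27,1,0.95],"roll":0},{"hand":0.2,"travel":[4.27,1,0.95],"roll":0},{"hand":0.2,"travel":[4.27,1,0.95],"roll":0},{"hand":0.2,"travel":[4.27,1,0.95],"roll":0},{"hand":0.2,"travel":[0,2.5,0],"roll":-0.102},{"hand":0.2,"travel":[0,2.5,0],"roll":-0.102}]'
python3 -m jog '[{"hand":0.2,"travel":[0,3,0],"roll":-0.102},{"hand":0.2,"travel":[0,3,0],"roll":0},{"hand":0.2,"travel":[0,0,0],"roll":0},{"hand":0.2,"travel":[0,0,0],"roll":0}]'
python3 tool.py wrist 0.534 -0.357 0.09 w7 2>/dev/null
```

```text
t: 9.2
tool_pos: [0.5103, -0.3685, 0.1986]
eef_rot: [-0.558, 0.434, -0.434, 0.558]
wrist_force: [0.5, 0.6, -0.6]
grip_width: 0.0683
t: 9.6
tool_pos: [0.5107, -0.3671, 0.1406]
eef_rot: [-0.579, 0.406, -0.405, 0.579]
wrist_force: [0.1, -0.1, -0.4]
grip_width: 0.0683
t 9.6 tcp [ 0.5107 -0.3671  0.1406] x [ 0.342 -0.94  -0.001] y [-0.  0. -1.] z [ 0.94   0.342 -0.   ] yaw x -1.2219 F [ 0.1 -0.1 -0.4] w 0.0683
table 0.0008
all 4787 ((534.3478393554688, -359.3830871582031), (99.525634765625, 38.06421661376953), 19.95842933654785)
bar 860 ((511.19073486328125, -367.77783203125), (39.03864288330078, 13.900676727294922), 20.597490310668945) z 0.03625324859137614
centre [ 0.5343 -0.3594] nose yaw 0.3483 bar mid [ 0.5123 -0.3674] bar from centre -0.0234 -0.0
tool-axes cm to bar [ 0.08 -0.    0.14] roll 0.001
```

View pics/w7.png

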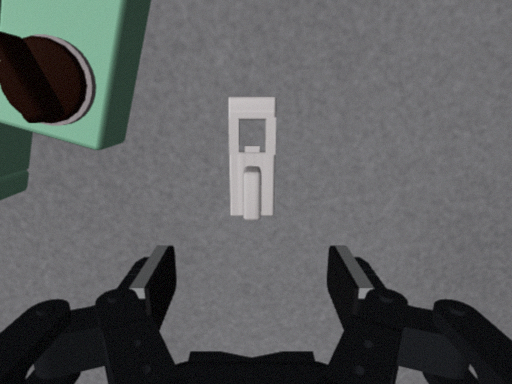

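```bash
python3 -m jog '[{"hand":0.3,"travel":[0.08,4.2,0],"roll":0},{"hand":0.4,"travel":[0,4.2,0],"roll":0},{"hand":0.5,"travel":[0,4.2,0],"roll":0},{"hand":0.5,"travel":[0,0,0],"roll":0},{"hand":1,"travel":[0,0,0],"roll":0},{"hand":1,"travel":[0,0,0],"roll":0},{"hand":1,"travel":[0,0,0],"roll":0},{"hand":1,"travel":[0,0,0],"roll":0},{"hand":1,"travel":[0,0,0],"roll":0}]' 70;python3 -c "
from h import *
show()"
```

```text
t: 10.55
tool_pos: [0.5127, -0.3686, 0.0176]
eef_rot: [0.579, -0.404, 0.407, -0.579]
wrist_force: [-1.1, -0.0, 7.0]
grip_width: 0.012
t 10.55 tcp [ 0.5127 -0.3686  0.0176] x [ 0.343 -0.939  0.004] y [ 0.004 -0.003 -1.   ] z [0.939 0.343 0.003] yaw x -1.2211 F [-1.1 -0.   7. ] w 0.012
```

```bash
python3 -m jog '[{"hand":1,"travel":[0,-2,0],"roll":0},{"hand":1,"travel":[0,-3,0],"roll":0},{"hand":1,"travel":[0,-4,0],"roll":0},{"hand":1,"travel":[0,-4,0],"roll":0},{"hand":1,"travel":[0,0,0],"roll":0.096},{"hand":1,"travel":[0,0,0],"roll":0.096},{"hand":1,"travel":[0,0,0],"roll":0.096},{"hand":1,"travel":[0,0,0],"roll":0},{"hand":1,"travel":[0,0,0],"roll":0}]' 70;python3 -c "
from h import *
o,p,R=show(); print(R.T@np.array([.5205-p[0],-.1321-p[1],0])*100)
img,d,W,m=cloud('wrist');cv2.imwrite('pics/w8.png',img[:,:,::-1])"
```

```text
t: 11.45
tool_pos: [0.5115, -0.3677, 0.1459]
eef_rot: [-0.516, 0.483, -0.484, 0.516]
wrist_force: [0.2, -0.5, -1.2]
grip_width: 0.0124
t 11.45 tcp [ 0.5115 -0.3677  0.1459] x [ 0.065 -0.998  0.001] y [ 0.002 -0.001 -1.   ] z [0.998 0.065 0.001] yaw x -1.5059 F [ 0.2 -0.5 -1.2] w 0.0124
[-23.44887143  -0.02851884   2.42829416]
```

View pics/w8.png

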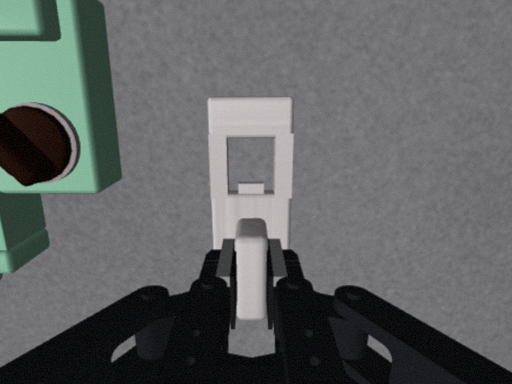

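```bash
python3 -m jog '[{"hand":1,"travel":[-2.93,0,0.3],"roll":0},{"hand":1,"travel":[-2.93,0,0.3],"roll":0},{"hand":1,"travel":[-2.93,0,0.3],"roll":0},{"hand":1,"travel":[-2.93,0,0.3],"roll":0},{"hand":1,"travel":[-2.93,0,0.3],"roll":0},{"hand":1,"travel":[-2.93,0,0.3],"roll":0},{"hand":1,"travel":[-2.93,0,0.3],"roll":0},{"hand":1,"travel":[-2.93,0,0.3],"roll":0},{"hand":1,"travel":[0,0,0],"roll":0},{"hand":1,"travel":[0,0,0],"roll":0}]' 70
cat > held.py <<'E'
from h import *
import sys
# held tool in the tool frame from the wrist depth
o,p,R=show(); img,d,W,m=cloud("wrist")
T=(W-p)@R  # tool coords x,y,z
k=(T[...,1]<0.03)&(T[...,1]>-0.03)&(np.abs(T[...,0])<.035)&(T[...,2]>0.005)&(T[...,2]<.1)&((T[...,1]>-.012))
n,lab,st,ce=cv2.connectedComponentsWithStats(k.astype(np.uint8))
if n>1:
    j=1+np.argmax(st[1:,4]); k=lab==j; X=T[k]
    z=X[:,2]; 
    for a,b in ((.02,.035),(.04,.055),(.06,.072)):
        s=X[(z>a)&(z<b)]
        if len(s): print("z",a,b,"x range",np.percentile(s[:,0],[1,99]).round(4),"y(plate top below tcp)",np.median(s[:,1]).round(4))
    print("nose z",np.percentile(z,99.5).round(4))
dr=0.062; dx=np.array([np.cos(dr),np.sin(dr)]); dy=np.array([-dx[1],dx[0]])
print("r",(p[:2]@dx).round(4),"s",(p[:2]@dy).round(4))
cv2.imwrite("pics/%s.png"%sys.argv[1],img[:,:,::-1]); np.savez(sys.argv[1]+".npz",img=img,W=W,**m)
E
python3 held.py w9
```

```text
t: 12.5
tool_pos: [0.5207, -0.1318, 0.1447]
eef_rot: [-0.516, 0.483, -0.484, 0.516]
wrist_force: [0.5, -1.0, -1.3]
grip_width: 0.0122
t 12.5 tcp [ 0.5207 -0.1318  0.1447] x [ 0.064 -0.998  0.   ] y [ 0.001 -0.    -1.   ] z [0.998 0.064 0.   ] yaw x -1.5063 F [ 0.5 -1.  -1.3] w 0.0122
z 0.02 0.035 x range [-0.0184  0.0188] y(plate top below tcp) 0.0083
z 0.04 0.055 x range [-0.0186  0.019 ] y(plate top below tcp) 0.0082
z 0.06 0.072 x range [-0.0183  0.0185] y(plate top below tcp) 0.0083
nose z 0.0724
r 0.5116 s -0.1638
```

View pics/w9.png

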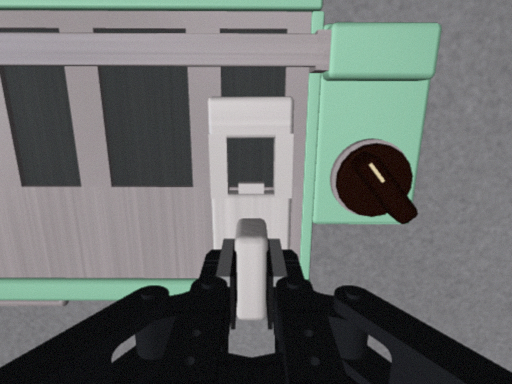

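```bash
python3 -m jog '[{"hand":1,"travel":[0,2.5,0],"roll":0},{"hand":1,"travel":[0,2.5,0],"roll":0},{"hand":1,"travel":[0,2.3,0],"roll":0},{"hand":1,"travel":[0,0,0],"roll":0},{"hand":1,"travel":[0,0,0],"roll":0}]' 70
python3 held.py w10
```

```text
t: 13.05
tool_pos: [0.5205, -0.1328, 0.0717]
eef_rot: [0.515, -0.485, 0.484, -0.515]
wrist_force: [0.3, 0.1, -0.7]
grip_width: 0.0124
t 13.05 tcp [ 0.5205 -0.1328  0.0717] x [ 0.061 -0.998 -0.   ] y [-0.  0. -1.] z [ 0.998  0.061 -0.   ] yaw x -1.5095 F [ 0.3  0.1 -0.7] w 0.0124
z 0.02 0.035 x range [-0.0342  0.0341] y(plate top below tcp) 0.0106
z 0.04 0.055 x range [-0.0343  0.0344] y(plate top below tcp) 0.0213
z 0.06 0.072 x range [-0.0343  0.0343] y(plate top below tcp) 0.0078
nose z 0.0997
r 0.5113 s -0.1648
```

View pics/w10.png

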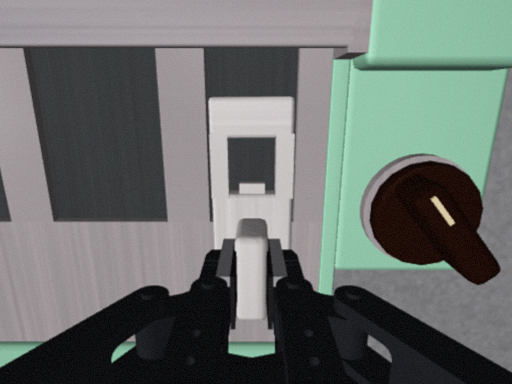

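```bash
python3 -m jog '[{"hand":1,"travel":[-0.06,0,1],"roll":0},{"hand":1,"travel":[0,0,1],"roll":0},{"hand":1,"travel":[0,0,1],"roll":0},{"hand":1,"travel":[0,0,1.1],"roll":0},{"hand":1,"travel":[0,0,0],"roll":0},{"hand":1,"travel":[0,0,0],"roll":0}]' 70
python3 held.py w11
```

```text
t: 13.7
tool_pos: [0.5614, -0.1288, 0.071]
eef_rot: [0.515, -0.484, 0.484, -0.515]
wrist_force: [-0.3, 1.1, -1.2]
grip_width: 0.0121
t 13.7 tcp [ 0.5614 -0.1288  0.071 ] x [ 0.062 -0.998 -0.   ] y [-0.001  0.    -1.   ] z [ 0.998  0.062 -0.   ] yaw x -1.5087 F [-0.3  1.1 -1.2] w 0.0121
z 0.02 0.035 x range [-0.0342  0.0342] y(plate top below tcp) 0.0135
z 0.04 0.055 x range [-0.0343  0.0343] y(plate top below tcp) -0.003
z 0.06 0.072 x range [-0.0342  0.0343] y(plate top below tcp) -0.0034
nose z 0.094
r 0.5524 s -0.1633
```

View pics/w11.png

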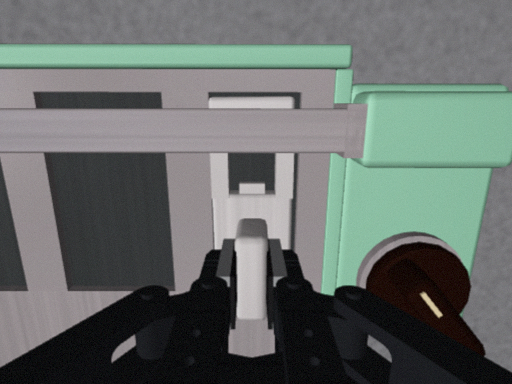

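```bash
python3 -m jog '[{"hand":1,"travel":[0.07,0.3,0],"roll":0},{"hand":1,"travel":[0,0.3,0],"roll":0},{"hand":1,"travel":[0,0.3,0],"roll":0},{"hand":1,"travel":[0,0,0],"roll":0},{"hand":1,"travel":[0,0,0],"roll":0}]' 70
python3 held.py w12
```

```text
t: 14.25
tool_pos: [0.5613, -0.1296, 0.0622]
eef_rot: [0.515, -0.484, 0.484, -0.515]
wrist_force: [-0.8, -0.7, -1.1]
grip_width: 0.0122
t 14.25 tcp [ 0.5613 -0.1296  0.0622] x [ 0.062 -0.998 -0.   ] y [-0.  0. -1.] z [ 0.998  0.062 -0.   ] yaw x -1.5091 F [-0.8 -0.7 -1.1] w 0.0122
z 0.02 0.035 x range [-0.0343  0.0342] y(plate top below tcp) 0.0113
z 0.04 0.055 x range [-0.0344  0.0342] y(plate top below tcp) 0.0123
nose z 0.0501
r 0.5522 s -0.1641
```

View pics/w12.png

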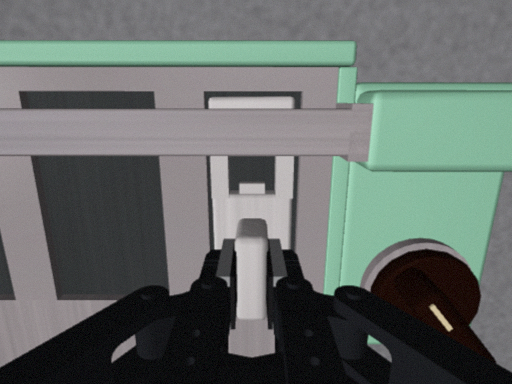

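```bash
python3 -m jog '[{"hand":0.8,"travel":[0,0,0],"roll":0},{"hand":0.6,"travel":[0,0,0],"roll":0},{"hand":0.6,"travel":[0,0,0],"roll":0},{"hand":0.6,"travel":[0,-2,0],"roll":0},{"hand":0.6,"travel":[0,-3,0],"roll":0},{"hand":0.6,"travel":[0,-4,0],"roll":0},{"hand":0.5,"travel":[0,-4,0],"roll":0},{"hand":0.3,"travel":[0,-4,0],"roll":0},{"hand":0.3,"travel":[0,-2,-4],"roll":0},{"hand":0.3,"travel":[0,0,-4],"roll":0}]' 70
cat > seat.py <<'E'
from h import *
import sys
img,d,W,m=cloud(sys.argv[1]); np.savez("seat.npz",img=img,W=W,**m); crop(img,"pics/%s.png"%sys.argv[2],*(map(int,sys.argv[3:7])),float(sys.argv[7]))
dr=0.062; dx=np.array([np.cos(dr),np.sin(dr)]); dy=np.array([-dx[1],dx[0]])
r=W[...,:2]@dx-.5747; s=W[...,:2]@dy; Z=W[...,2]
for n,c in (("W1",.0579),("N1",-.0161),("W2",-.0901),("N2",-.1641)):
    k=(np.abs(s-c)<.032)&(np.abs(r)<.055); zz=Z[k]; bar=k&(Z>.07)&(Z<.09)&(r<0)
    fl=k&(np.abs(s-c)<.03)&(r<.022)&(Z<.06)
    print(n,"n",k.sum(),"median z",np.median(Z[fl]).round(4) if fl.any() else None,"bar n",bar.sum(), (r[bar].mean().round(4),(s[bar]-c).mean().round(4),Z[bar].mean().round(4)) if bar.any() else "")
E
python3 -c "
from h import *
show()"; python3 seat.py wrist w13 0 0 512 384 1.5
```

```text
t: 15.3
tool_pos: [0.482, -0.1345, 0.2548]
eef_rot: [-0.515, 0.483, -0.485, 0.516]
wrist_force: [0.4, -0.4, -0.6]
grip_width: 0.0599
t 15.3 tcp [ 0.482  -0.1345  0.2548] x [ 0.063 -0.998  0.001] y [ 0.004 -0.001 -1.   ] z [0.998 0.063 0.004] yaw x -1.5083 F [ 0.4 -0.4 -0.6] w 0.0599
W1 n 6157 median z 0.0419 bar n 0 
N1 n 7904 median z 0.0424 bar n 0 
W2 n 7887 median z 0.042 bar n 0 
N2 n 7935 median z 0.0487 bar n 673 (np.float64(-0.0317), np.float64(-0.0), np.float64(0.0773))
```

View pics/w13.png

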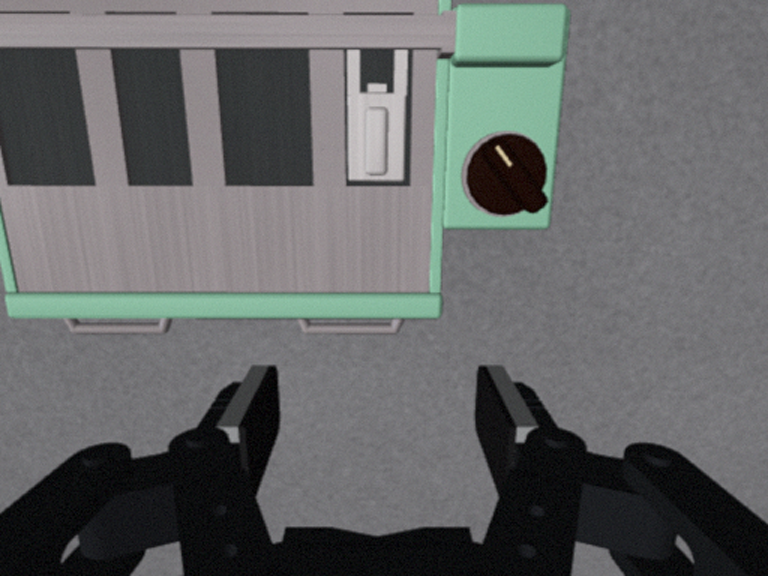

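```bash
python3 -m jog '[{"hand":0.2,"travel":[-3,0,-1],"roll":0},{"hand":0.2,"travel":[-4.5,0,-0.5],"roll":0},{"hand":0.2,"travel":[-4.5,0,-0.5],"roll":0},{"hand":0.2,"travel":[-4.5,0,-0.5],"roll":0},{"hand":0.2,"travel":[-4.5,0,-0.5],"roll":0},{"hand":0.2,"travel":[-4.5,0,0],"roll":0},{"hand":0.2,"travel":[-4.5,0,0],"roll":0}]'; python3 tool.py top 0.511 .343 .07 t5 2>/dev/null;  python3 tool.py top 0.359 .323 .07 t6 2>/dev/null
```

```text
t: 16.05
tool_pos: [0.4326, 0.1646, 0.2526]
eef_rot: [-0.515, 0.484, -0.485, 0.515]
wrist_force: [1.7, -0.7, 0.2]
grip_width: 0.0683
t 16.05 tcp [0.4326 0.1646 0.2526] x [ 0.062 -0.998  0.   ] y [ 0.001 -0.    -1.   ] z [0.998 0.062 0.001] yaw x -1.5093 F [ 1.7 -0.7  0.2] w 0.0683
table 0.0014
all 449 ((510.9664306640625, 340.4930725097656), (56.310943603515625, 98.96207427978516), 78.98326873779297)
bar 52 ((486.9936828613281, 345.2020263671875), (12.925935745239258, 38.870819091796875), 79.09606170654297) z 0.03663126504030699
centre [0.511  0.3405] nose yaw -0.1923 bar mid [0.4871 0.3456] bar from centre -0.0244 0.0004
tool-axes cm to bar [-17.72   0.     6.56] roll 0.254
t 16.1 tcp [0.4315 0.1715 0.253 ] x [ 0.068 -0.998 -0.002] y [ 0.001  0.002 -1.   ] z [0.998 0.068 0.001] yaw x -1.5029 F [-6.6  6.9 -2.1] w 0.0685
table 0.001
all 421 ((357.15216064453125, 323.0946044921875), (53.394718170166016, 90.51980590820312), 81.57270812988281)
bar 73 ((336.7514953613281, 325.36834716796875), (14.002440452575684, 40.089542388916016), 78.67355346679688) z 0.03655189341332759
centre [0.3572 0.3231] nose yaw -0.1471 bar mid [0.3364 0.326 ] bar from centre -0.021 -0.0002
tool-axes cm to bar [-16.06   0.02  -8.44] roll 0.215
```

View pics/t6.png

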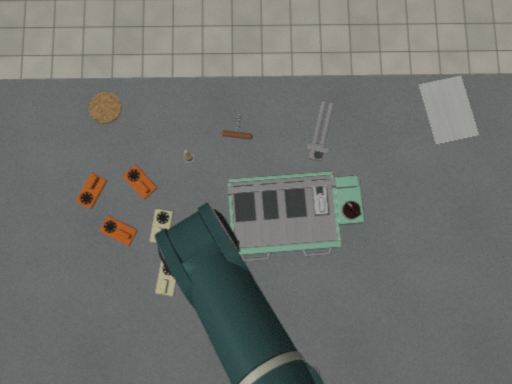

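```bash
python3 -m jog '[{"hand":0.2,"travel":[-4.4,1.5,1.6],"roll":0},{"hand":0.2,"travel":[-4.4,1.5,1.6],"roll":0},{"hand":0.2,"travel":[-4.4,1.5,1.6],"roll":0},{"hand":0.2,"travel":[-4.4,1.5,1.6],"roll":0},{"hand":0.2,"travel":[0,2,0],"roll":0.127},{"hand":0.2,"travel":[0,3,0],"roll":0.127},{"hand":0.2,"travel":[0,0,0],"roll":0},{"hand":0.2,"travel":[0,0,0],"roll":0},{"hand":0.2,"travel":[0,0,0],"roll":0}]'; python3 tool.py wrist 0.511 .343 .08 w14 2>/dev/null
```

```text
t: 17.05
tool_pos: [0.4868, 0.3428, 0.1439]
eef_rot: [0.45, -0.545, 0.545, -0.451]
wrist_force: [0.0, 0.5, 0.3]
grip_width: 0.0683
t 17.05 tcp [0.4868 0.3428 0.1439] x [-0.188 -0.982 -0.001] y [ 0.002  0.001 -1.   ] z [ 0.982 -0.188  0.001] yaw x -1.7602 F [0.  0.5 0.3] w 0.0683
table -0.0002
all 7535 ((510.05072021484375, 340.88720703125), (54.02910614013672, 100.1722412109375), 80.89231872558594)
bar 857 ((485.9727783203125, 344.84503173828125), (13.964080810546875, 39.39704132080078), 80.61857604980469) z 0.03523514935975881
centre [0.5101 0.3409] nose yaw -0.159 bar mid [0.4869 0.3446] bar from centre -0.0234 0.0
tool-axes cm to bar [-0.18  0.   -0.02] roll -0.03
```

View pics/w14.png

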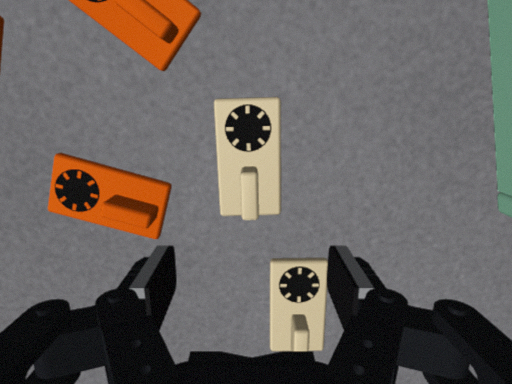

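```bash
python3 -m jog '[{"hand":0.3,"travel":[-0.18,4.3,-0.15],"roll":-0.03},{"hand":0.4,"travel":[0,4.3,0],"roll":0},{"hand":0.5,"travel":[0,4.3,0],"roll":0},{"hand":0.5,"travel":[0,0,0],"roll":0},{"hand":1,"travel":[0,0,0],"roll":0},{"hand":1,"travel":[0,0,0],"roll":0},{"hand":1,"travel":[0,0,0],"roll":0},{"hand":1,"travel":[0,0,0],"roll":0},{"hand":1,"travel":[0,0,0],"roll":0}]' 70
python3 -m jog '[{"hand":1,"travel":[0,-2,0],"roll":0},{"hand":1,"travel":[0,-3,0],"roll":0},{"hand":1,"travel":[0,-4,0],"roll":0},{"hand":1,"travel":[0,-4,0],"roll":0},{"hand":1,"travel":[0,0,0],"roll":-0.11},{"hand":1,"travel":[0,0,0],"roll":-0.111},{"hand":1,"travel":[0,0,0],"roll":0},{"hand":1,"travel":[0,0,0],"roll":0}]' 70; python3 held.py w15
```

```text
t: 18.0
tool_pos: [0.4857, 0.345, 0.0149]
eef_rot: [0.457, -0.539, 0.539, -0.459]
wrist_force: [-1.1, -0.5, 7.8]
grip_width: 0.0129
t: 18.8
tool_pos: [0.4851, 0.3444, 0.1437]
eef_rot: [-0.514, 0.486, -0.486, 0.514]
wrist_force: [0.2, 0.5, -1.1]
grip_width: 0.0125
t 18.8 tcp [0.4851 0.3444 0.1437] x [ 0.055 -0.998 -0.   ] y [ 0.  0. -1.] z [0.998 0.055 0.   ] yaw x -1.5155 F [ 0.2  0.5 -1.1] w 0.0125
z 0.02 0.035 x range [-0.0265  0.0257] y(plate top below tcp) 0.0054
z 0.04 0.055 x range [-0.0265  0.0256] y(plate top below tcp) 0.0051
z 0.06 0.072 x range [-0.0266  0.0255] y(plate top below tcp) 0.0053
nose z 0.0745
r 0.5055 s 0.3137
```

View pics/w15.png

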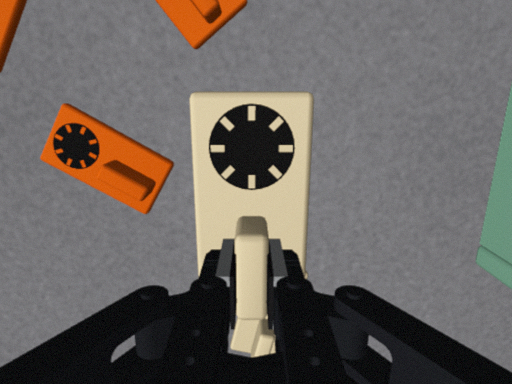

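```bash
python3 -m jog '[{"hand":1,"travel":[3.65,0,0.09],"roll":0},{"hand":1,"travel":[3.65,0,0.09],"roll":0},{"hand":1,"travel":[3.65,0,0.09],"roll":0},{"hand":1,"travel":[3.65,0,0.09],"roll":0},{"hand":1,"travel":[3.65,0,0.09],"roll":0},{"hand":1,"travel":[3.65,0,0.09],"roll":0},{"hand":1,"travel":[3.65,0,0.09],"roll":-0.007},{"hand":1,"travel":[0,2,0],"roll":0},{"hand":1,"travel":[0,2,0],"roll":0},{"hand":1,"travel":[0,0,0],"roll":0}]' 70
python3 -m jog '[{"hand":1,"travel":[0,0,0],"roll":0},{"hand":1,"travel":[0,0,0],"roll":0}]' 70; python3 held.py w16
```

```text
t: 19.85
tool_pos: [0.5051, 0.0895, 0.1016]
eef_rot: [0.516, -0.485, 0.483, -0.515]
wrist_force: [0.4, -0.5, -0.9]
grip_width: 0.0124
t: 20.05
tool_pos: [0.5068, 0.0904, 0.1043]
eef_rot: [-0.516, 0.483, -0.484, 0.516]
wrist_force: [-0.2, -0.7, -0.4]
grip_width: 0.0124
t 20.05 tcp [0.5068 0.0904 0.1043] x [ 0.066 -0.998 -0.   ] y [ 0.001  0.    -1.   ] z [0.998 0.066 0.001] yaw x -1.5052 F [-0.2 -0.7 -0.4] w 0.0124
z 0.02 0.035 x range [-0.0264  0.0258] y(plate top below tcp) 0.0052
z 0.04 0.055 x range [-0.0264  0.0257] y(plate top below tcp) 0.0049
z 0.06 0.072 x range [-0.0264  0.0257] y(plate top below tcp) 0.0051
nose z 0.0746
r 0.5114 s 0.0588
```

View pics/w16.png

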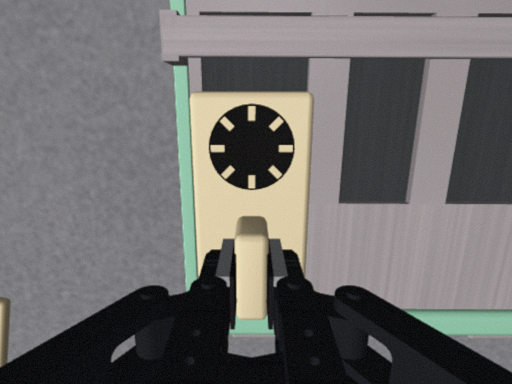

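```bash
python3 -m jog '[{"hand":1,"travel":[0.14,1.8,0],"roll":0},{"hand":1,"travel":[0,1.7,0],"roll":0.003},{"hand":1,"travel":[0,0,0],"roll":0},{"hand":1,"travel":[0,0,0],"roll":0},{"hand":1,"travel":[0,0,1],"roll":0},{"hand":1,"travel":[0,0,1],"roll":0},{"hand":1,"travel":[0,0,1],"roll":0},{"hand":1,"travel":[0,0,0.9],"roll":0},{"hand":1,"travel":[0,0,0],"roll":0},{"hand":1,"travel":[0,0,0],"roll":0}]' 70; python3 held.py w17
```

```text
t: 21.1
tool_pos: [0.5452, 0.0911, 0.0681]
eef_rot: [0.516, -0.484, 0.484, -0.515]
wrist_force: [-1.4, 0.4, -0.3]
grip_width: 0.0124
t 21.1 tcp [0.5452 0.0911 0.0681] x [ 0.063 -0.998 -0.   ] y [-0.001  0.    -1.   ] z [ 0.998  0.063 -0.001] yaw x -1.5079 F [-1.4  0.4 -0.3] w 0.0124
z 0.02 0.035 x range [-0.0343  0.0343] y(plate top below tcp) 0.0053
z 0.04 0.055 x range [-0.0342  0.0342] y(plate top below tcp) 0.0047
z 0.06 0.072 x range [-0.0342  0.0343] y(plate top below tcp) -0.0067
nose z 0.0968
r 0.5498 s 0.0572
```

View pics/w17.png

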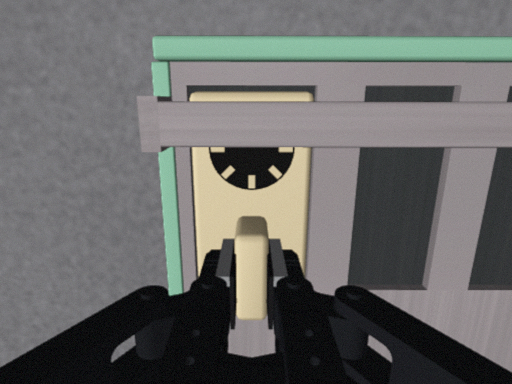

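```bash
python3 -m jog '[{"hand":1,"travel":[0,0.3,0.04],"roll":0},{"hand":1,"travel":[0,0.3,0],"roll":0},{"hand":1,"travel":[0,0.3,0],"roll":0},{"hand":1,"travel":[0,0,0],"roll":0},{"hand":1,"travel":[0,0,0],"roll":0}]' 70; python3 held.py w18
```

```text
t: 21.65
tool_pos: [0.5456, 0.091, 0.0591]
eef_rot: [0.515, -0.484, 0.484, -0.515]
wrist_force: [-0.8, -0.5, -0.6]
grip_width: 0.0126
t 21.65 tcp [0.5456 0.091  0.0591] x [ 0.063 -0.998 -0.   ] y [-0.  0. -1.] z [ 0.998  0.063 -0.   ] yaw x -1.508 F [-0.8 -0.5 -0.6] w 0.0126
z 0.02 0.035 x range [-0.0343  0.0343] y(plate top below tcp) 0.0054
z 0.04 0.055 x range [-0.0343  0.0343] y(plate top below tcp) 0.0051
nose z 0.0492
r 0.5502 s 0.0571
```

View pics/w18.png

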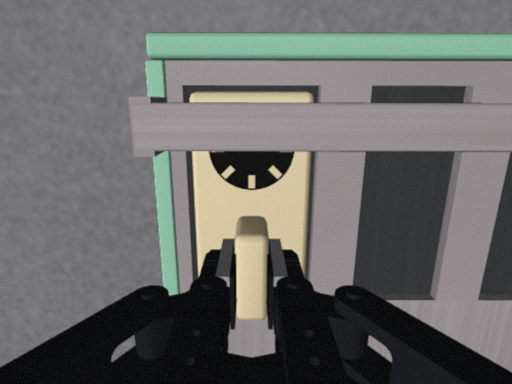

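Seated with no resistance. Releasing and going for the second key.

```bash
python3 -m jog '[{"hand":0.8,"travel":[0,0,0],"roll":0},{"hand":0.6,"travel":[0,0,0],"roll":0},{"hand":0.6,"travel":[0,0,0],"roll":0},{"hand":0.6,"travel":[0,-2,0],"roll":0},{"hand":0.6,"travel":[0,-3,0],"roll":0},{"hand":0.6,"travel":[0,-4,0],"roll":0},{"hand":0.5,"travel":[0,-4,0],"roll":0},{"hand":0.3,"travel":[0,-2,-3],"roll":0},{"hand":0.2,"travel":[-1,0,-4],"roll":0},{"hand":0.2,"travel":[-1,0,-4],"roll":0}]' 70
python3 -m jog '[{"hand":0.2,"travel":[0,0,0],"roll":0},{"hand":0.2,"travel":[0,0,0],"roll":0},{"hand":0.2,"travel":[0,0,0],"roll":0}]' 70
python3 seat.py wrist w19 0 0 512 384 1.5; python3 tool.py top 0.359 .323 .07 t7 2>/dev/null
```

```text
t: 22.7
tool_pos: [0.4336, 0.1042, 0.2096]
eef_rot: [-0.515, 0.484, -0.484, 0.516]
wrist_force: [-1.0, 1.0, 1.1]
grip_width: 0.0685
t: 23.0
tool_pos: [0.4355, 0.1039, 0.2095]
eef_rot: [-0.515, 0.484, -0.484, 0.516]
wrist_force: [-0.0, 0.2, 0.0]
grip_width: 0.0684
W1 n 6963 median z 0.0533 bar n 1066 (np.float64(-0.0248), np.float64(-0.0002), np.float64(0.0789))
N1 n 6959 median z 0.0445 bar n 0 
W2 n 6981 median z 0.0441 bar n 0 
N2 n 834 median z 0.0495 bar n 0 
t 23.05 tcp [0.4355 0.104  0.2093] x [ 0.062 -0.998 -0.001] y [ 0.     0.001 -1.   ] z [0.998 0.062 0.   ] yaw x -1.5085 F [-0.1  0.3 -0. ] w 0.0682
table 0.0012
all 633 ((362.2713623046875, 319.9599304199219), (59.936317443847656, 102.02838134765625), 77.6517105102539)
bar 70 ((337.1355895996094, 326.1881408691406), (12.909560203552246, 39.51198959350586), 78.11528778076172) z 0.037102944179538806
centre [0.3623 0.32  ] nose yaw -0.2155 bar mid [0.3371 0.326 ] bar from centre -0.0259 0.0005
tool-axes cm to bar [-2.278e+01  1.000e-02 -8.440e+00] roll 0.278
```

View pics/w19.png

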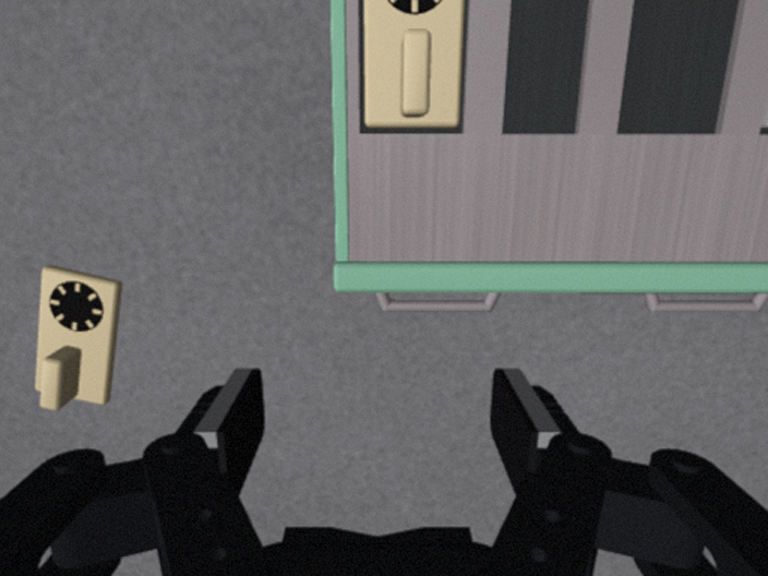

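View pics/t7.png

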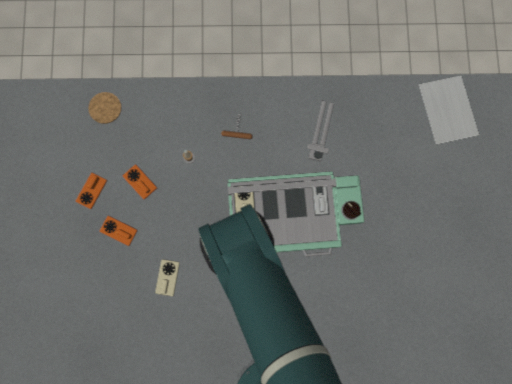

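```bash
python3 -m jog '[{"hand":0.2,"travel":[-4.56,0,-1.69],"roll":0},{"hand":0.2,"travel":[-4.56,1,-1.69],"roll":0},{"hand":0.2,"travel":[-4.56,1,-1.69],"roll":0},{"hand":0.2,"travel":[-4.56,1,-1.69],"roll":0},{"hand":0.2,"travel":[-4.56,1,-1.69],"roll":0},{"hand":0.2,"travel":[0,1,0],"roll":0.127},{"hand":0.2,"travel":[0,1.5,0],"roll":0.127},{"hand":0.2,"travel":[0,0,0],"roll":0},{"hand":0.2,"travel":[0,0,0],"roll":0},{"hand":0.2,"travel":[0,0,0],"roll":0}]'; python3 tool.py wrist 0.36 .321 .08 w20 2>/dev/null
```

```text
t: 24.1
tool_pos: [0.3362, 0.3268, 0.145]
eef_rot: [-0.45, 0.545, -0.545, 0.45]
wrist_force: [0.8, -0.2, -0.3]
grip_width: 0.0683
t 24.1 tcp [0.3362 0.3268 0.145 ] x [-0.189 -0.982 -0.001] y [ 0.     0.001 -1.   ] z [ 0.982 -0.189  0.   ] yaw x -1.7612 F [ 0.8 -0.2 -0.3] w 0.0683
table -0.0002
all 7519 ((360.2670593261719, 321.5404968261719), (54.043365478515625, 100.07225799560547), 79.91651916503906)
bar 850 ((336.2068176269531, 326.0787353515625), (13.532782554626465, 39.603397369384766), 79.45582580566406) z 0.03525346172665933
centre [0.3603 0.3215] nose yaw -0.176 bar mid [0.3372 0.3257] bar from centre -0.0235 0.0001
tool-axes cm to bar [ 0.08 -0.    0.11] roll -0.014
```

View pics/w20.png

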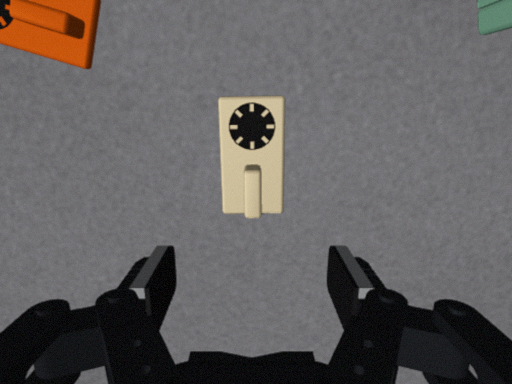

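```bash
python3 -m jog '[{"hand":0.3,"travel":[0.09,4.3,0],"roll":-0.014},{"hand":0.4,"travel":[0,4.4,0],"roll":0},{"hand":0.5,"travel":[0,4.3,0],"roll":0},{"hand":0.5,"travel":[0,0,0],"roll":0},{"hand":1,"travel":[0,0,0],"roll":0},{"hand":1,"travel":[0,0,0],"roll":0},{"hand":1,"travel":[0,0,0],"roll":0},{"hand":1,"travel":[0,0,0],"roll":0},{"hand":1,"travel":[0,0,0],"roll":0}]' 70
python3 -m jog '[{"hand":1,"travel":[0,-2,0],"roll":0},{"hand":1,"travel":[0,-3,0],"roll":0},{"hand":1,"travel":[0,-4,0],"roll":0},{"hand":1,"travel":[0,-4,0],"roll":0},{"hand":1,"travel":[0,0,0],"roll":-0.119},{"hand":1,"travel":[0,0,0],"roll":-0.119},{"hand":1,"travel":[0,0,0],"roll":0},{"hand":1,"travel":[0,0,0],"roll":0}]' 70; python3 held.py w21
```

```text
t: 25.05
tool_pos: [0.3366, 0.3261, 0.0162]
eef_rot: [-0.453, 0.543, -0.542, 0.455]
wrist_force: [-3.9, -0.9, 10.4]
grip_width: 0.0125
t: 25.85
tool_pos: [0.3362, 0.3252, 0.1451]
eef_rot: [-0.514, 0.486, -0.486, 0.514]
wrist_force: [-0.4, -0.0, -0.7]
grip_width: 0.0123
t 25.85 tcp [0.3362 0.3252 0.1451] x [ 0.057 -0.998 -0.001] y [ 0.001  0.001 -1.   ] z [0.998 0.057 0.001] yaw x -1.5139 F [-0.4 -0.  -0.7] w 0.0123
z 0.02 0.035 x range [-0.0265  0.0257] y(plate top below tcp) 0.0068
z 0.04 0.055 x range [-0.0265  0.0256] y(plate top below tcp) 0.0065
z 0.06 0.072 x range [-0.0264  0.0256] y(plate top below tcp) 0.0067
nose z 0.0732
r 0.3557 s 0.3037
```

View pics/w21.png

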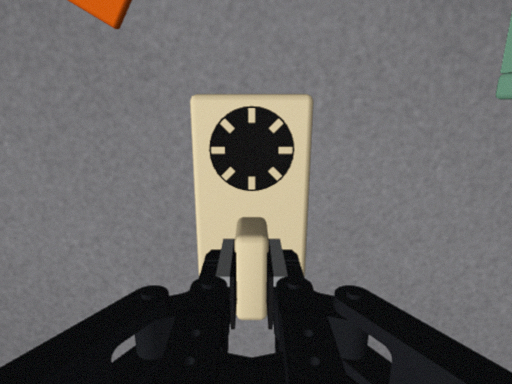

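```bash
python3 -m jog '[{"hand":1,"travel":[4.37,0,1.75],"roll":0},{"hand":1,"travel":[4.37,0,1.75],"roll":0},{"hand":1,"travel":[4.37,0,1.75],"roll":0},{"hand":1,"travel":[4.37,0,1.75],"roll":0},{"hand":1,"travel":[4.37,0,1.75],"roll":0},{"hand":1,"travel":[4.37,0,1.75],"roll":0},{"hand":1,"travel":[4.37,0,1.75],"roll":0},{"hand":1,"travel":[4.37,0,1.75],"roll":0},{"hand":1,"travel":[4.37,0,1.75],"roll":0},{"hand":1,"travel":[0,0,0],"roll":0}]' 70
python3 -m jog '[{"hand":1,"travel":[0,0,0],"roll":0},{"hand":1,"travel":[0,0,0],"roll":0},{"hand":1,"travel":[0,0,0],"roll":0}]' 70; python3 held.py w22
```

```text
t: 26.9
tool_pos: [0.5185, -0.0634, 0.1442]
eef_rot: [0.513, -0.486, 0.487, -0.512]
wrist_force: [-0.8, 0.5, -1.1]
grip_width: 0.0127
t: 27.2
tool_pos: [0.5169, -0.0563, 0.1444]
eef_rot: [-0.515, 0.484, -0.484, 0.515]
wrist_force: [-0.1, 0.7, 0.0]
grip_width: 0.0123
t 27.2 tcp [ 0.5169 -0.0563  0.1444] x [ 0.062 -0.998 -0.   ] y [-0.  0. -1.] z [ 0.998  0.062 -0.   ] yaw x -1.5086 F [-0.1  0.7  0. ] w 0.0123
z 0.02 0.035 x range [-0.0264  0.0258] y(plate top below tcp) 0.0065
z 0.04 0.055 x range [-0.0263  0.0258] y(plate top below tcp) 0.0062
z 0.06 0.072 x range [-0.0264  0.0258] y(plate top below tcp) 0.0064
nose z 0.0734
r 0.5124 s -0.0882
```

View pics/w22.png

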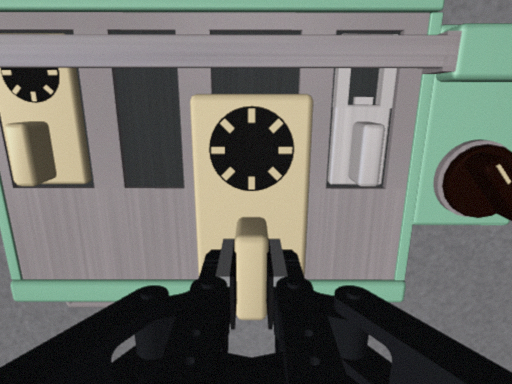

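```bash
python3 -m jog '[{"hand":1,"travel":[0.24,2.5,0],"roll":0},{"hand":1,"travel":[0,2.5,0],"roll":0},{"hand":1,"travel":[0,2.4,0],"roll":0},{"hand":1,"travel":[0,0,0],"roll":0},{"hand":1,"travel":[0,0,0],"roll":0},{"hand":1,"travel":[0,0,0],"roll":0}]' 70;  python3 held.py w23
```

```text
t: 27.85
tool_pos: [0.5179, -0.0596, 0.0716]
eef_rot: [-0.515, 0.484, -0.485, 0.515]
wrist_force: [0.0, 0.2, -0.8]
grip_width: 0.0121
t 27.85 tcp [ 0.5179 -0.0596  0.0716] x [ 0.062 -0.998  0.   ] y [ 0.001 -0.    -1.   ] z [0.998 0.062 0.001] yaw x -1.5092 F [ 0.   0.2 -0.8] w 0.0121
z 0.02 0.035 x range [-0.0343  0.0343] y(plate top below tcp) 0.0066
z 0.04 0.055 x range [-0.0343  0.0342] y(plate top below tcp) 0.0064
z 0.06 0.072 x range [-0.0342  0.0343] y(plate top below tcp) 0.0066
nose z 0.0997
r 0.5133 s -0.0916
```

View pics/w23.png

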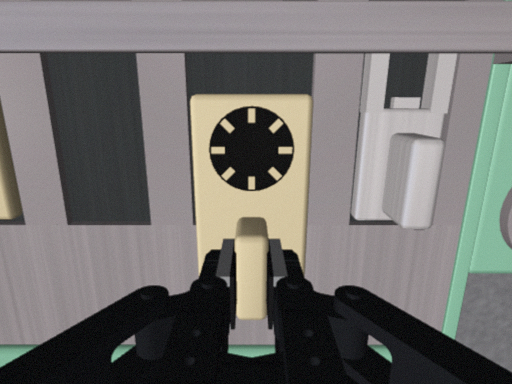

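```bash
python3 -m jog '[{"hand":1,"travel":[-0.1,0.2,0],"roll":0},{"hand":1,"travel":[0,0,0],"roll":0},{"hand":1,"travel":[0,0,1],"roll":0},{"hand":1,"travel":[0,0,1],"roll":0},{"hand":1,"travel":[0,0,1],"roll":0},{"hand":1,"travel":[0,0,0.8],"roll":0},{"hand":1,"travel":[0,0,0],"roll":0},{"hand":1,"travel":[0,0,0],"roll":0}]' 70;  python3 held.py w24
```

```text
t: 28.7
tool_pos: [0.555, -0.0564, 0.0681]
eef_rot: [0.515, -0.485, 0.484, -0.515]
wrist_force: [-0.2, -0.9, -1.2]
grip_width: 0.0128
t 28.7 tcp [ 0.555  -0.0564  0.0681] x [ 0.061 -0.998 -0.   ] y [-0.001  0.    -1.   ] z [ 0.998  0.061 -0.001] yaw x -1.5093 F [-0.2 -0.9 -1.2] w 0.0128
z 0.02 0.035 x range [-0.0344  0.0342] y(plate top below tcp) 0.0066
z 0.04 0.055 x range [-0.0343  0.0341] y(plate top below tcp) 0.0059
z 0.06 0.072 x range [-0.0343  0.0344] y(plate top below tcp) -0.0066
nose z 0.0959
r 0.5505 s -0.0907
```

View pics/w24.png

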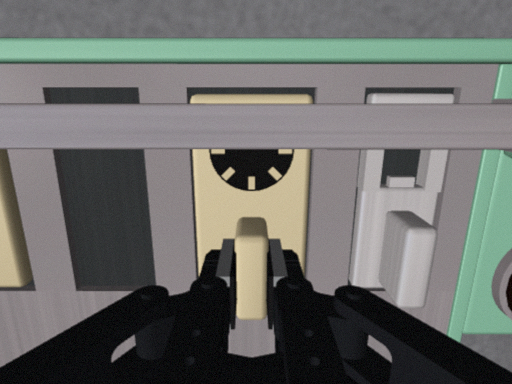

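Aligned. Advancing 1 mm, then lowering 7.5 mm.

```bash
python3 -m jog '[{"hand":1,"travel":[0,0,0.1],"roll":0},{"hand":1,"travel":[0,0.25,0],"roll":0},{"hand":1,"travel":[0,0.25,0],"roll":0},{"hand":1,"travel":[0,0.25,0],"roll":0},{"hand":1,"travel":[0,0,0],"roll":0},{"hand":1,"travel":[0,0,0],"roll":0}]' 70; python3 held.py w25
```

```text
t: 29.35
tool_pos: [0.5561, -0.0564, 0.0607]
eef_rot: [0.515, -0.485, 0.484, -0.515]
wrist_force: [-0.6, -0.8, -1.3]
grip_width: 0.0126
t 29.35 tcp [ 0.5561 -0.0564  0.0607] x [ 0.061 -0.998 -0.   ] y [-0.  0. -1.] z [ 0.998  0.061 -0.   ] yaw x -1.5095 F [-0.6 -0.8 -1.3] w 0.0126
z 0.02 0.035 x range [-0.0343  0.0343] y(plate top below tcp) 0.0067
z 0.04 0.055 x range [-0.0343  0.0343] y(plate top below tcp) 0.0064
nose z 0.0477
r 0.5515 s -0.0908
```

View pics/w25.png

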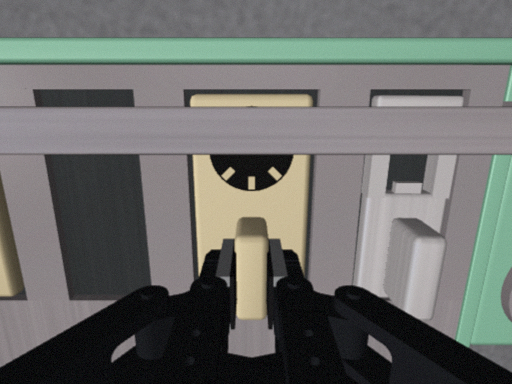

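```bash
python3 -m jog '[{"hand":0.8,"travel":[0,0,0],"roll":0},{"hand":0.6,"travel":[0,0,0],"roll":0},{"hand":0.6,"travel":[0,0,0],"roll":0},{"hand":0.6,"travel":[0,-2,0],"roll":0},{"hand":0.6,"travel":[0,-3,0],"roll":0},{"hand":0.6,"travel":[0,-4,0],"roll":0},{"hand":0.5,"travel":[0,-4,0],"roll":0},{"hand":0.3,"travel":[0,-4,-2],"roll":0},{"hand":0.2,"travel":[2,-2,-4],"roll":0},{"hand":0.2,"travel":[1,-2,-4],"roll":0}]' 70
python3 -m jog '[{"hand":0.2,"travel":[0,0,0],"roll":0},{"hand":0.2,"travel":[0,0,0],"roll":0},{"hand":0.2,"travel":[0,0,0],"roll":0}]' 70
python3 seat.py wrist w26 0 0 512 384 1.5; python3 seat.py top t8 0 0 512 384 1.5;  python3 seat.py side s8 0 0 512 384 1.5
```

```text
t: 30.4
tool_pos: [0.4571, -0.0934, 0.2719]
eef_rot: [-0.515, 0.484, -0.485, 0.515]
wrist_force: [-0.4, -1.3, 0.5]
grip_width: 0.0686
t: 30.7
tool_pos: [0.4586, -0.0921, 0.2705]
eef_rot: [0.515, -0.484, 0.484, -0.515]
wrist_force: [-0.1, -0.0, 0.1]
grip_width: 0.0682
W1 n 6554 median z 0.0531 bar n 814 (np.float64(-0.025), np.float64(-0.0028), np.float64(0.0779))
N1 n 6562 median z 0.0443 bar n 0 
W2 n 6602 median z 0.0532 bar n 669 (np.float64(-0.0243), np.float64(-0.0008), np.float64(0.0788))
N2 n 6640 median z 0.0504 bar n 677 (np.float64(-0.0248), np.float64(0.0014), np.float64(0.0787))
W1 n 826 median z 0.0542 bar n 71 (np.float64(-0.0243), np.float64(-0.0005), np.float64(0.0801))
N1 n 825 median z 0.0466 bar n 0 
W2 n 824 median z 0.0538 bar n 71 (np.float64(-0.0233), np.float64(0.0005), np.float64(0.0798))
N2 n 426 median z 0.052 bar n 0 
W1 n 543 median z 0.0542 bar n 72 (np.float64(-0.0272), np.float64(0.0035), np.float64(0.0777))
N1 n 463 median z 0.0467 bar n 0 
W2 n 446 median z 0.0544 bar n 61 (np.float64(-0.0265), np.float64(0.0044), np.float64(0.0775))
N2 n 403 median z 0.0534 bar n 57 (np.float64(-0.0282), np.float64(0.0056), np.float64(0.0777))
```

View pics/w26.png

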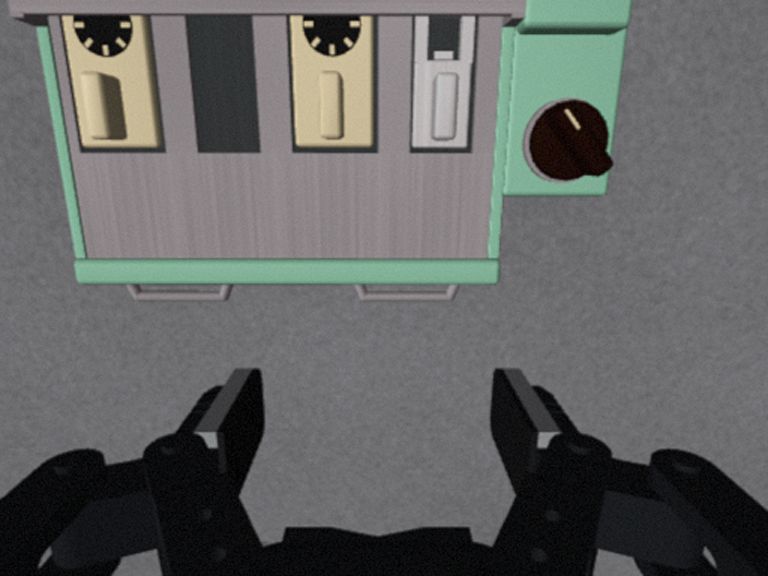

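View pics/t8.png

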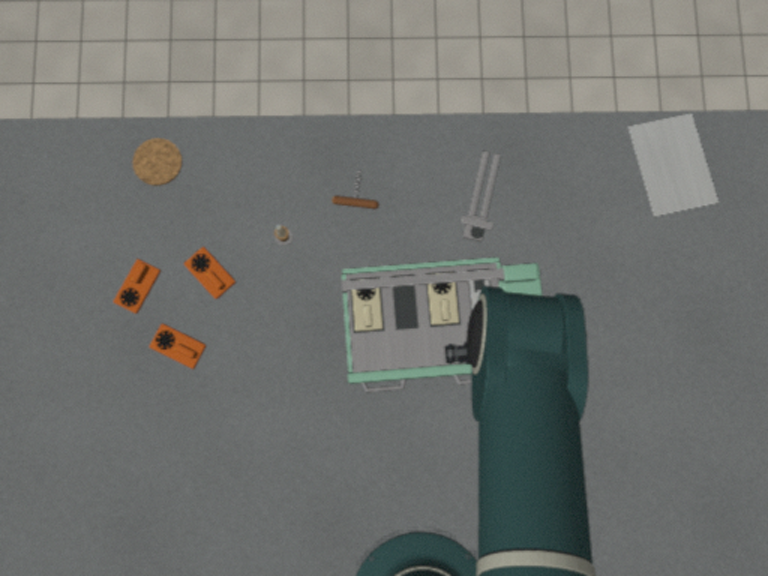

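View pics/s8.png

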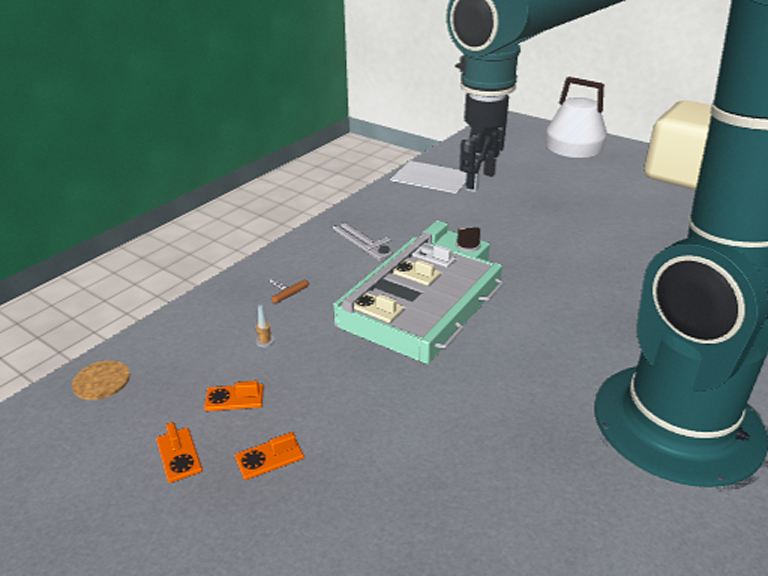

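```bash
python3 -m jog '[{"hand":0.3,"travel":[4,0,0],"roll":0},{"hand":0.3,"travel":[4,0,0],"roll":0},{"hand":0.3,"travel":[4.8,0,0],"roll":0},{"hand":0.3,"travel":[0,2,0],"roll":0},{"hand":0.3,"travel":[0,2,0],"roll":0},{"hand":0.3,"travel":[0,0,0],"roll":0},{"hand":0.3,"travel":[0,0,0],"roll":0},{"hand":0.3,"travel":[0,0,0],"roll":0}]'; python3 knob.py
```

```text
t: 31.65
tool_pos: [0.4666, -0.2201, 0.2317]
eef_rot: [-0.515, 0.484, -0.485, 0.515]
wrist_force: [0.7, 0.4, 0.1]
grip_width: 0.0601
t 31.65 tcp [ 0.4666 -0.2201  0.2317] x [ 0.062 -0.998  0.   ] y [ 0.001 -0.    -1.   ] z [0.998 0.062 0.001] yaw x -1.5089 F [0.7 0.4 0.1] w 0.0601
[ 0.54390233 -0.21505255] [0.01364884 0.04830468] -2.3779016147507925 ((543.603271484375, -215.40060424804688), (49.87628936767578, 13.974367141723633), 43.674888610839844)
to knob, tool axes cm [-0.03  0.01  7.74]
```

```bash
python3 -m jog '[{"hand":0.3,"travel":[0,0,3.9],"roll":0},{"hand":0.3,"travel":[-0.02,0,3.82],"roll":0},{"hand":0.3,"travel":[0,2,0],"roll":-0.14},{"hand":0.3,"travel":[0,2,0],"roll":-0.14},{"hand":0.3,"travel":[0,2,0],"roll":-0.14},{"hand":0.3,"travel":[0,0,0],"roll":-0.14},{"hand":0.3,"travel":[0,0,0],"roll":-0.138},{"hand":0.3,"travel":[0,0,0],"roll":0},{"hand":0.3,"travel":[0,0,0],"roll":0},{"hand":0.3,"travel":[0,0,0],"roll":0}]'
python3 - <<'E'
from h import *
show(); img,d,W,m=cloud("wrist");cv2.imwrite("pics/w27.png",img[:,:,::-1])
E
```

```text
t: 32.7
tool_pos: [0.5432, -0.2154, 0.1712]
eef_rot: [0.649, -0.28, 0.28, -0.649]
wrist_force: [0.5, -0.0, -0.4]
grip_width: 0.0599
t 32.7 tcp [ 0.5432 -0.2154  0.1712] x [ 0.686 -0.728  0.   ] y [ 0. -0. -1.] z [0.728 0.686 0.   ] yaw x -0.8149 F [ 0.5 -0.  -0.4] w 0.0599
```

View pics/w27.png

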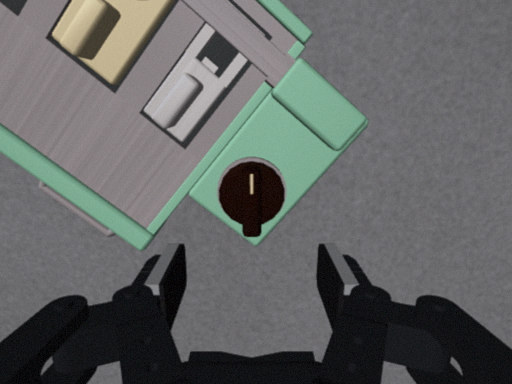

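```bash
python3 -m jog '[{"hand":0.3,"travel":[0,4,0],"roll":0},{"hand":0.4,"travel":[0,4,0],"roll":0},{"hand":0.5,"travel":[0,1.9,0],"roll":0},{"hand":0.5,"travel":[0,0,0],"roll":0},{"hand":1,"travel":[0,0,0],"roll":0},{"hand":1,"travel":[0,0,0],"roll":0},{"hand":1,"travel":[0,0,0],"roll":0},{"hand":1,"travel":[0,0,0],"roll":0},{"hand":1,"travel":[0,0,0],"roll":0}]' 40
python3 -m jog '[{"hand":1,"travel":[0,0,0],"roll":0.14},{"hand":1,"travel":[0,0,0],"roll":0.14},{"hand":1,"travel":[0,0,0],"roll":0.14},{"hand":1,"travel":[0,0,0],"roll":0.14},{"hand":1,"travel":[0,0,0],"roll":0.14},{"hand":1,"travel":[0,0,0],"roll":0.14},{"hand":1,"travel":[0,0,0],"roll":0.14},{"hand":1,"travel":[0,0,0],"roll":0.14},{"hand":1,"travel":[0,0,0],"roll":0.14},{"hand":1,"travel":[0,0,0],"roll":0.1}]' 40; python3 -c "
from h import *
o=show()[0]; print(o['ft_torque'])"
```

```text
t: 33.65
tool_pos: [0.5438, -0.2154, 0.0735]
eef_rot: [-0.65, 0.279, -0.28, 0.65]
wrist_force: [-2.0, 2.1, 5.5]
grip_width: 0.0131
t: 34.65
tool_pos: [0.5438, -0.2159, 0.0736]
eef_rot: [0.327, -0.626, 0.627, -0.328]
wrist_force: [-3.3, -1.7, 5.1]
grip_width: 0.0134
t 34.65 tcp [ 0.5438 -0.2159  0.0736] x [-0.57  -0.821 -0.001] y [ 0.002 -0.001 -1.   ] z [ 0.821 -0.57   0.002] yaw x -2.1776 F [-3.3 -1.7  5.1] w 0.0134
[-0.5201035   0.67115179  0.07674137]
```

```bash
python3 -m jog '[{"hand":1,"travel":[0,0,0],"roll":0.05},{"hand":1,"travel":[0,0,0],"roll":0.05},{"hand":1,"travel":[0,0,0],"roll":0.04},{"hand":1,"travel":[0,0,0],"roll":0},{"hand":1,"travel":[0,0,0],"roll":0},{"hand":1,"travel":[0,0,0],"roll":0}]' 40; python3 -c "
from h import *
o=show()[0]; print(o['ft_torque'])"
```

```text
t: 35.25
tool_pos: [0.5445, -0.2163, 0.0738]
eef_rot: [0.284, -0.646, 0.648, -0.286]
wrist_force: [1.0, -4.8, 2.7]
grip_width: 0.013
t 35.25 tcp [ 0.5445 -0.2163  0.0738] x [-0.674 -0.738 -0.001] y [ 0.004 -0.002 -1.   ] z [ 0.738 -0.674  0.004] yaw x -2.3111 F [ 1.  -4.8  2.7] w 0.013
[-1.15249071 -0.45364581  0.85507946]
```

At the stop (torque is building). Releasing, clearing the view and checking everything.

```bash
python3 -m jog '[{"hand":0.8,"travel":[0,0,0],"roll":-0.02},{"hand":0.4,"travel":[0,0,0],"roll":0},{"hand":0.4,"travel":[0,0,0],"roll":0},{"hand":0.4,"travel":[0,-3,0],"roll":0},{"hand":0.4,"travel":[0,-4,0],"roll":0},{"hand":0.4,"travel":[0,-4,0],"roll":-0.14},{"hand":0.3,"travel":[0,-4,0],"roll":-0.14},{"hand":0.2,"travel":[0,-4,0],"roll":-0.14},{"hand":0.2,"travel":[0,-3,-3],"roll":-0.14},{"hand":0.2,"travel":[0,0,-4],"roll":-0.14}]'
python3 -m jog '[{"hand":0.2,"travel":[-3,0,-3],"roll":-0.1},{"hand":0.2,"travel":[-3,0,-3],"roll":0},{"hand":0.2,"travel":[0,0,0],"roll":0},{"hand":0.2,"travel":[0,0,0],"roll":0},{"hand":0.2,"travel":[0,0,0],"roll":0}]'
python3 seat.py wrist w28 0 0 512 384 1.5; python3 knob.py
```

```text
t: 36.25
tool_pos: [0.4762, -0.2, 0.2954]
eef_rot: [0.495, -0.502, 0.505, -0.497]
wrist_force: [-0.4, -0.4, -0.1]
grip_width: 0.0679
t: 36.75
tool_pos: [0.4138, -0.1424, 0.292]
eef_rot: [-0.519, 0.48, -0.48, 0.519]
wrist_force: [0.4, -0.6, 0.3]
grip_width: 0.0683
W1 n 3248 median z 0.0528 bar n 705 (np.float64(-0.0279), np.float64(-0.0062), np.float64(0.0777))
N1 n 3320 median z 0.0444 bar n 0 
W2 n 3391 median z 0.0529 bar n 647 (np.float64(-0.0271), np.float64(-0.0016), np.float64(0.0785))
N2 n 3480 median z 0.0506 bar n 632 (np.float64(-0.0266), np.float64(0.0006), np.float64(0.0789))
t 36.8 tcp [ 0.4138 -0.1424  0.2918] x [ 0.079 -0.997  0.   ] y [-0. -0. -1.] z [ 0.997  0.079 -0.   ] yaw x -1.4922 F [0.3 0.1 0.3] w 0.0684
[ 0.54333714 -0.21460473] [0.01373786 0.04856889] 2.5026900325744825 ((543.5523071289062, -215.2335968017578), (14.190393447875977, 50.47060012817383), 53.211029052734375)
to knob, tool axes cm [ 8.21 -0.   12.35]
```

View pics/w28.png

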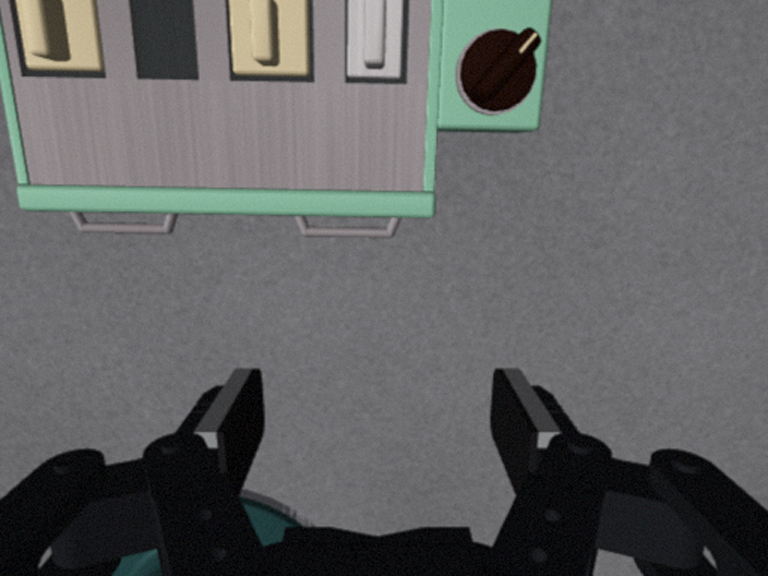

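```bash
python3 seat.py top t9 180 140 400 300 3.5; python3 -c "
from h import *
show(); print(hand_in())"
```

```text
W1 n 825 median z 0.054 bar n 68 (np.float64(-0.0225), np.float64(-0.0033), np.float64(0.0799))
N1 n 825 median z 0.0465 bar n 0 
W2 n 821 median z 0.0539 bar n 71 (np.float64(-0.0234), np.float64(0.0005), np.float64(0.08))
N2 n 817 median z 0.052 bar n 76 (np.float64(-0.0245), np.float64(0.0016), np.float64(0.0793))
t 36.9 tcp [ 0.4137 -0.1424  0.2916] x [ 0.079 -0.997 -0.   ] y [-0.001  0.    -1.   ] z [ 0.997  0.079 -0.001] yaw x -1.4921 F [ 0.3 -0.3  0. ] w 0.0685
the job is handed in; nothing more can be done
None
```

View pics/t9.png

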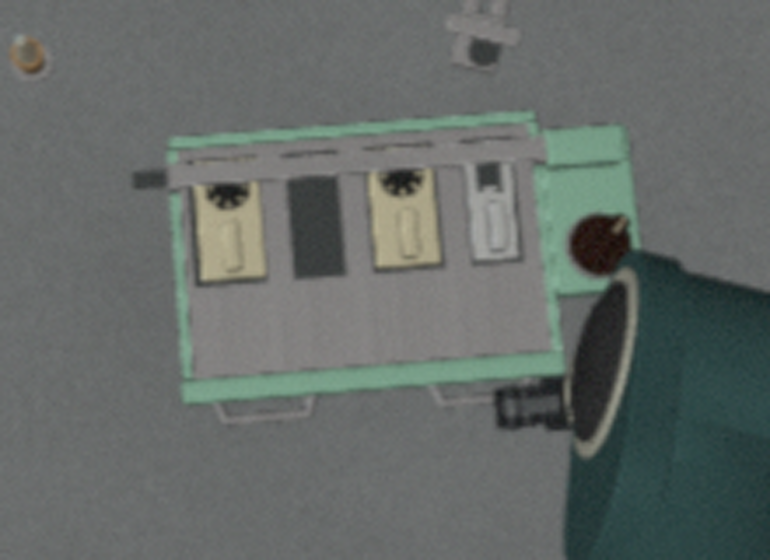

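The two jar keys are in the wide pockets, the one bottle opener found is in a narrow pocket, and the drawer is locked. I handed the job in at about 37 s of robot time. Only three tools lay out: no second opener showed in any camera view. I did not touch the orange look-alikes or the other utensils.

**Knob:** before placing the tools, I turned it anticlockwise until the torque rose. The camera put it at about 0 rad. I then turned it clockwise until the torque rose again, and it read about 1.40 rad, which is the locked stop.

**Seating:** in the last top view all three finger-bar tops stand 79–80 mm above the worktop, where 80 mm means seated. The measured centres are within about 1 to 4 mm of the pocket centres (8 mm allowed).

**Disagreement:** the key in the left wide pocket read about 3 mm further to the side in the last two views than when I first placed it. Part of this is the slanted camera view of its bar. It may also have moved within the pocket's 3 mm of play. Its height did not change, so I left it.

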